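# Set up the plank cutter: prop leg out, length stop to the plank and clamped

## Task

Get the plank cutter ready for a batch of equal lengths: swing the folding prop leg at the outer end of its beam down and out until it is against its stop, and slide the loose length stop up to the end of the plank, just touching it, locking it there by turning its clamp knob clockwise until tight. The plank already lies as it is to be cut, so do not shove it out of place, and leave the tin, the mallet and the tapping block where they are.

Things in the scene. Friction and masses are not known exactly. Their poses are not given: they have to be found in the camera images.
- cutter: Plank guillotine, fixed. Origin on the counter under the beam's mid-width; y along the beam towards the knife, x away from the robot, z up. In mm in this frame: aluminium beam x -20..20, z 90..130, free end at y -265, joins the bed at y 104; open below and above. Bed x -170..170, y 104..366, top z 130. Knife line y 235; raised lever over it, grip near x -260, z 490
- prop_leg (a joint): Folding U-shaped steel leg astride the beam's free end: flat bars at x -27 and 27 (6 mm thick, 18 wide), rubber foot bar 24 mm thick along x -80..80, 97 mm from the pivot. Angle, rad: 0 folded level, foot bar beyond the beam's free end (starts 0-0.45); growing it swings down, then under the beam towards +y; 1.57 upright; 1.60 at its stop. Stiff: 0.22 N m friction, stays where left
- leg_pivot (a point): Pivot axis of the prop leg at mid-beam, cutter frame (0, -190, 110) mm; axes as the cutter's; the pivot axis is x
- foot_bar (a point): Middle of the prop leg's foot bar; its x axis lies along the bar. Upright, the bar clears the counter by 1 mm
- length_stop (a joint): Length stop: dark steel saddle on the beam, 58 mm in x, 44 along the beam, 27 above it, with a steel stop plate (90 mm in x, 6 thick, top 30 above the beam) on its knife side. Position in m along the cutter's +y: 0 farthest from the knife, at most 0.16 (starts 0-0.05). Knob loose: slides with about 1.5 N drag
- stop_face (a point): Middle of the stop plate's face towards the plank, 6 mm above the beam; axes as the cutter's, y square to the face towards the plank
- clamp_knob (a joint): Black wing knob clamping the length stop. Clockwise seen from its outer end tightens. Angle, rad: 0 loose (starts 0-0.35), bites from about 0.8, 1.40 fully tight, its end. Needs up to 0.3 N m; stays where left; tight, the stop no longer slides
- knob_grip (a point): Middle of the wing: 50 mm long (x axis), 12 thick (y axis), 22 along the knob's own axis (z axis, outward). That axis leans 30 degrees from vertical, up and out to the cutter's -x side. Wing's underside about 14 mm clear of the saddle's boss. Turns with the knob: loose, the wing points across the beam; tight, roughly along it
- plank_end (a point): Middle of the end of the loose laminate plank facing the stop, 6 mm above the beam. Plank 190 mm wide, 420 long, 10 thick, about 0.7 kg, flat on beam and bed along the cutter's +y from this end; y axis along its length, away from the stop. Shoving it takes about 4 N
- tin: Steel paint tin, 100 mm across, 120 mm high, standing on the counter; origin at the centre of its underside. Bystander
- mallet: Rubber mallet lying on the counter, 300 mm long, head 58 mm thick and 100 mm wide; origin on the counter under its middle, x axis towards the head. Bystander
- tapping_block: White plastic tapping block, 60 x 200 x 42 mm, lying on the counter; origin at the centre of its underside. Bystander

How it is judged:
At the end, for the whole second after the job is handed in: Prop leg out against its stop (within 0.05 rad); stop face within 3 mm of the plank's end; clamp knob tight (over 1.2 rad); plank within 6 mm of its start and square to the beam (0.03 rad); tin, mallet and tapping block within 20 mm of their starts (value of joint prop_leg above 1.55 rad and y of plank_end in the frame of stop_face between -0.003 and 0.003 m and value of joint clamp_knob above 1.2 rad and distance of plank_end from where it was at the start of the episode below 0.006 m and angle between the y axis of plank_end and the y axis of cutter, either way round below 0.03 rad and distance of each of tin, mallet, tapping_block from where it was at the start of the episode below 0.02 m); the robot touches nothing.
It fails at once if the plank is shoved out of place by more than 12 mm (distance of plank_end from where it was at the start of the episode above 0.012 m).
It fails at once if the tin is knocked over (angle between tin's own z axis and vertical above 0.5 rad).
It also fails if it takes over 54 s, if anything falls off the work surface, if the arm or the gripper's body presses on something with over 40 N, if the wrist force passes 120 N, or if a joint passes its speed limit or range.

## Robot

A 7-joint arm with a two-finger parallel gripper is mounted at the origin on the work surface. World frame = base frame: x ahead of the robot, y to its left, z up, the work surface at z = 0. Lengths are in m, angles in rad, forces in N, time in s.
With the tool pointing down it reaches from about 0.425 to 0.875 m from the base axis. Payload 4.7 kg.
Tool frame: the origin (TCP) lies on the centre line of the jaws, within the pads' length; the fingertips stand 14 mm ahead of it and the grasp point (between the pads) lies 5 mm behind it; z points along the fingers, y is the direction in which the jaws open and shut (so a half turn about z gives the same grasp; the last joint's range is limited). The gripper opens to 87 mm and grips with 3 to 60 N. Pads are 19 mm wide; open, the fingers measure 117 mm over their backs; the gripper's body (75 mm by 190 mm) begins 51 mm behind the grasp point.
Start: joints at [1.36, 0.321, -0.07, 1.45, 0.023, 1.371, -0.057], TCP at [0.145, -0.634, 0.237] pointing down, gripper open.
Joint ranges: [-2.86, 2.86], [-0.3, 2.09], [-1.38, 1.24], [0.06, 2.45], [-1.56, 4.7], [0.09, 2.05], [-2.69, 2.69]. Speed limits (rad/s): [2.57, 2.57, 3.14, 3.14, 3.14, 3.14, 3.14].

## Interface

Orientations are given as a rotation vector (axis times angle).
In Python, from bench import ctrl, optics, models gives the robot as it stands. The module is installed in compiled form; this text tells all that it offers.
- The arm moves only by the tool arm_command, never from a script. Its argument "motion" is a list of rows, each a list of 3 entries, a list of its own where there are three numbers: the shift along the tool's x, y, z in mm, then the turn, a rotation vector about the tool's x, y, z in degrees, then the closure, from 0 (fully open) to 1 (shut). In form: [[[x, y, z], [ax, ay, az], claw], ...]. A call has 1 to 8 rows; each row shifts and turns the commanded pose from where the row before left it, along the tool's axes as they then stand; what a row does not reach is not made up. A row lasts 1/12 s, in which the tool goes at most 41.7 mm and 7.16 degrees, less where a joint would pass 70% of its speed; a pose out of reach is approached as far as the arm can. A call with a gripper value outside its range is refused whole. The fingers move at their own pace and stop on an object; "force" is the grip in N (left out, the last holds). Time passes only in rows, so rows that do not move let the fingers close. It gives the time, the measured TCP pose, the force and the opening at its end, in the units of the state.
- ctrl.get_state(): the state, without advancing time (a new reading comes with each control period).
- optics.get_image(name): name is "scene" or "top" or "wrist"; returns (picture, depth): 384x512x3 uint8, blue, green, red; 384x512 float32, m along the optical axis (not along the pixel's ray), 0 where there is no reading.
- optics.camera_model(name): a dict with "fovy" (degrees; the focal length in pixels is half the picture's height over the tangent of half this angle, whatever the lens; pixels are square), "cx", "cy" (the principal point, pixels), "distortion" ([k1, k2, p1, p2, k3] as OpenCV has them; the pictures are not rectified), "rvec" (rotation vector, rad) and "tvec" (3), from world to camera coordinates, as OpenCV has them; the wrist camera has in their place "mount" (4x4, takes a point from camera to tool coordinates, whose origin is the TCP and whose axes are the flange's). Camera axes: x right, y down, z forward; pixel columns grow to the right and rows downward; lengths in m; the calibration is good to about 2 mm. A picture is of the moment at which its call begins: read the wrist's pose just before it. camera_model takes no time and is no camera call.
- ctrl.close_job(): hands the job in, once; it reports no verdict.
Trained networks look in the newest picture that a camera, given by its name, has taken for a name from the list of things; names that differ only in an ending like _2 or _b are one class to them, and where a whole thing is asked for, a point or a joint stands for the part that bears it (a point fixed in the world has none). Each returns a list of dicts, best first, with "conf" (0 to 1); they miss things now and then, are a little off and sometimes report something else, mostly with a low value. They report only what shows in the picture. A call takes as long as a camera call.
- models.search_frame(camera, target): "location" ([x, y, z] in m, in the coordinates of the camera as it stood for that picture, good to about 4 mm: the middle of the surface that is visible of it).
- models.silhouettes(camera, target): "pixels" (384x512 bool, what is visible of it).
The state is a dict: "time": time; "joint_positions": joint angles; "qd": joint speeds; "joint_torque": joint torques, N m; "position": TCP position; "tool_rot": TCP orientation; "ft_force": force on the tool from outside, world axes, zero at the start; "torque": the same for the moment, N m; "grip_width": opening from 0.0 (shut) to 1.0 (fully open).
Only numpy, scipy, OpenCV 4.12 (cv2) and the standard library are available. Lean on these libraries where they do the work, as an engineer would, in place of code of your own. Each camera call takes 0.05 s, during which the arm holds its last target.

## Working session

There is one attempt and no reset: what is moved stays moved. The work goes in short steps, Python scripts to look and compute and a tool call to move; the robot and the scene stay as the last step left them, time stands still between calls to the robot, and variables do not carry over. Pictures are saved under pics/ and viewed, and the job is handed in when it is done.

Besides the shell and the picture viewer there is one more tool, called as name(argument=value, ...), one argument or row to a line, values as JSON. arm_command: Moves the arm, as the interface text tells. Its arguments: {"type":"object","properties":{"motion":{"type":"array","items":{"type":"array"}},"force":{"type":"number"}},"required":["motion"]}

```bash
mkdir -p pics
python3 - <<'E'
from bench import ctrl, optics, models
import cv2,json
s=ctrl.get_state()
for k,v in s.items(): print(k,v)
for n in ["scene","top","wrist"]:
    im,d=optics.get_image(n); cv2.imwrite(f"pics/{n}0.png",im)
    import numpy as np; np.save(f"{n}0.npy",d)
    print(n,optics.camera_model(n))
E
```

```text
time 0.0
joint_positions [ 1.36014969  0.32182488 -0.07002069  1.45169475  0.02263594  1.37084219
 -0.05688947]
qd [-2.69808417e-04 -1.60965231e-03  6.68739276e-04  5.80289813e-05
 -9.77152459e-04  9.43210500e-05  7.96065534e-04]
joint_torque [ 5.84190111e-04 -4.91289711e+01 -4.03626384e-01 -3.12526560e+01
 -6.39874907e-02  4.38158121e-02  1.78639871e-04]
position [ 0.1446361  -0.63313804  0.2354499 ]
tool_rot [-3.11984456e+00 -3.52051422e-01  5.93779875e-04]
ft_force [-0.32223179  0.10980776  0.02216156]
torque [0.00285638 0.03976955 0.05067483]
grip_width 1.000160666577908
scene {'fovy': 44.30430445697819, 'cx': 257.30446809042684, 'cy': 193.279028267915, 'distortion': array([-0.00699584,  0.        ,  0.        ,  0.        ,  0.        ]), 'rvec': array([ 2.15236732,  1.35964477, -0.44550139]), 'tvec': array([-0.08855046, -0.36146919,  1.6023592 ])}
top {'fovy': 56.846956171728976, 'cx': 251.292373492493, 'cy': 185.21311256888745, 'distortion': array([-0.11334629,  0.        ,  0.        ,  0.        ,  0.        ]), 'rvec': array([ 2.18483908, -2.17444894,  0.02858211]), 'tvec': array([-0.15535132,  0.53669586,  0.87247915])}
wrist {'fovy': 61.686334625768716, 'cx': 253.05991870036738, 'cy': 191.08397852488724, 'distortion': array([-0.03447009,  0.        ,  0.        ,  0.        ,  0.        ]), 'mount': array([[-4.00656827e-04, -9.63514520e-01, -2.67655765e-01,
         7.44510418e-02],
       [ 9.99999825e-01, -2.69362792e-04, -5.27251096e-04,
        -3.10995313e-04],
       [ 4.35917583e-04, -2.67655930e-01,  9.63514459e-01,
        -1.48509630e-01],
       [ 0.00000000e+00,  0.00000000e+00,  0.00000000e+00,
         1.00000000e+00]])}
```

View pics/scene0.png

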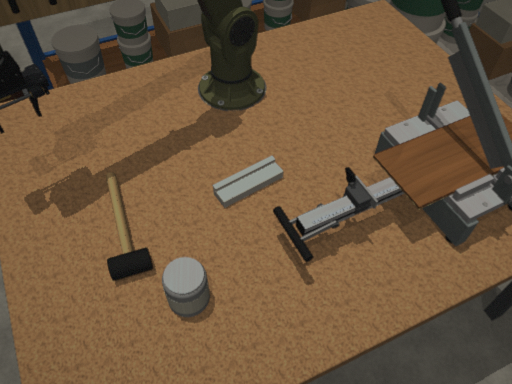

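View pics/top0.png

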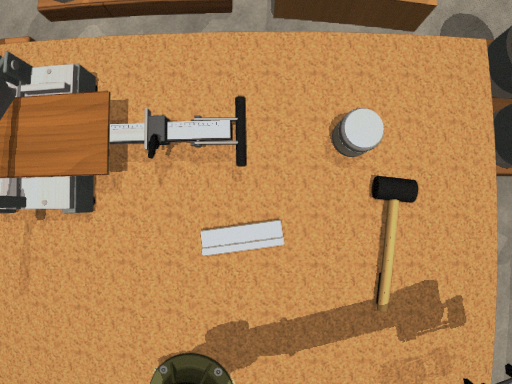

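View pics/wrist0.png

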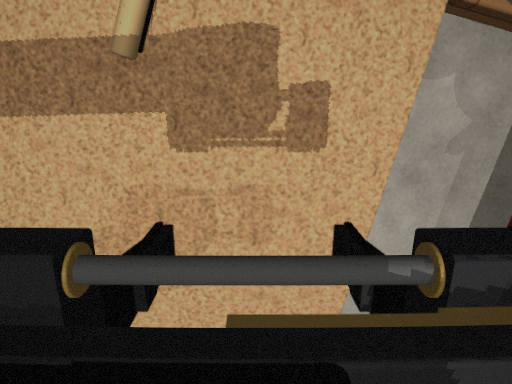

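The top view shows the beam running roughly along image row 132. The leg's foot bar is at (241,131), the stop at (155,131), the knob at (153,146), and the plank end at column 109.

```bash
cat > h.py <<'E'
import numpy as np, cv2
from scipy.spatial.transform import Rotation as R
from bench import ctrl, optics, models
def K(m):
    f=192/np.tan(np.radians(m['fovy'])/2); return np.array([[f,0,m['cx']],[0,f,m['cy']],[0,0,1]])
def c2w(name,st=None):
    m=optics.camera_model(name)
    if 'rvec' in m:
        Rm=cv2.Rodrigues(m['rvec'])[0]; T=np.eye(4); T[:3,:3]=Rm.T; T[:3,3]=-Rm.T@m['tvec']; return T
    st=st or ctrl.get_state(); T=np.eye(4); T[:3,:3]=R.from_rotvec(st['tool_rot']).as_matrix(); T[:3,3]=st['position']
    return T@m['mount']
def cloud(name,d,mask,T=None):
    m=optics.camera_model(name); T=c2w(name) if T is None else T
    v,u=np.nonzero(mask&(d>0)); z=d[v,u]
    if len(u)==0: return np.zeros((0,3)),u,v
    n=cv2.undistortPoints(np.stack([u,v],1).astype(float).reshape(-1,1,2),K(m),m['distortion']).reshape(-1,2)
    P=np.c_[n*z[:,None],z]; return P@T[:3,:3].T+T[:3,3],u,v
def proj(name,P,T=None):
    m=optics.camera_model(name); T=c2w(name) if T is None else T
    W=np.linalg.inv(T); 
    return cv2.projectPoints(np.asarray(P,float).reshape(-1,1,3),cv2.Rodrigues(W[:3,:3])[0],W[:3,3],K(m),m['distortion'])[0].reshape(-1,2)
E
python3 - <<'E'
from h import *
np.set_printoptions(precision=4,suppress=True)
for cam in ["top","scene"]:
    T=c2w(cam)
    for t in ["cutter","prop_leg","foot_bar","length_stop","stop_face","clamp_knob","knob_grip","plank_end","tin","mallet","tapping_block"]:
        for r in models.search_frame(cam,t)[:1]:
            print(cam,t,round(r['conf'],2),T[:3,:3]@r['location']+T[:3,3])
print(ctrl.get_state()['time'])
d=np.load('top0.npy')
allm=np.ones((384,512),bool)
P,u,v=cloud('top',d,allm)
np.savez('top0c.npz',P=P,u=u,v=v)
G=np.full((384,512,3),np.nan);G[v,u]=P
for r in (131,137,120,146,166): 
    for c in (20,60,100,107,112,120,135,148,152,160,175,200,220,228,241,243): print(r,c,G[r,c])
E
```

```text
top cutter 0.85 [0.648  0.2621 0.1268]
top prop_leg 0.72 [ 0.6476 -0.1263  0.1113]
top foot_bar 0.65 [ 0.6469 -0.1257  0.1107]
top length_stop 0.67 [0.6432 0.0476 0.1535]
top stop_face 0.7 [0.644  0.0502 0.1585]
top clamp_knob 0.63 [0.6124 0.0445 0.1862]
top knob_grip 0.7 [0.6147 0.0426 0.1814]
top plank_end 0.56 [0.6429 0.2874 0.1374]
top tin 0.85 [ 0.6513 -0.393   0.1184]
top mallet 0.72 [ 0.4678 -0.4866  0.0442]
top tapping_block 0.55 [ 0.4101 -0.1309  0.0303]
scene cutter 0.74 [0.6591 0.3508 0.1305]
scene prop_leg 0.6 [ 0.6859 -0.1278  0.1103]
scene foot_bar 0.72 [0.662  0.3523 0.1319]
scene length_stop 0.63 [0.6598 0.0448 0.1599]
scene stop_face 0.85 [0.6604 0.0473 0.1552]
scene clamp_knob 0.47 [0.624  0.0418 0.1863]
scene knob_grip 0.69 [ 0.6815 -0.4078  0.119 ]
scene plank_end 0.89 [0.6478 0.3005 0.1412]
scene tin 0.6 [ 0.6838 -0.4071  0.1194]
scene tapping_block 0.88 [ 0.4157 -0.1349  0.0277]
1.25
131 20 [0.6548 0.3835 0.1401]
131 60 [0.6521 0.2793 0.141 ]
131 100 [0.6507 0.183  0.1389]
131 107 [0.6504 0.1664 0.1391]
131 112 [0.6524 0.1591 0.1289]
131 120 [0.6518 0.1396 0.130
[... 1699 characters left out ...]
.0005]
146 200 [ 0.6193 -0.0403  0.1141]
146 220 [ 0.6385 -0.0716 -0.0013]
146 228 [ 0.6383 -0.0923 -0.0007]
146 241 [ 0.6197 -0.1321  0.1112]
146 243 [ 0.6198 -0.1366  0.1105]
166 20 [0.5728 0.3785 0.1396]
166 60 [0.5721 0.2755 0.1404]
166 100 [0.5718 0.1797 0.1392]
166 107 [0.5718 0.1633 0.1392]
166 112 [ 0.5874  0.2141 -0.0042]
166 120 [ 0.5871  0.1909 -0.0012]
166 135 [ 0.5869  0.1498 -0.    ]
166 148 [ 0.5869  0.1152 -0.0005]
166 152 [0.5868 0.1043 0.0002]
166 160 [ 0.5869  0.0836 -0.0015]
166 175 [0.5867 0.0436 0.0008]
166 200 [ 0.5866 -0.0212  0.001 ]
166 220 [ 0.5869 -0.0723 -0.0007]
166 228 [ 0.587  -0.0928 -0.0011]
166 241 [ 0.5762 -0.1317  0.0976]
166 243 [ 0.5763 -0.1362  0.0972]
```

Run:
```python
from h import *
np.set_printoptions(precision=4,suppress=True)
def fitbeam(P):
    m=(abs(P[:,2]-.130)<.004)&(P[:,1]>-.11)&(P[:,1]<.155)&(abs(P[:,0]-.645)<.045)
    B=P[m]; 
    # per-y-slice edges
    ys=[];mid=[];w=[]
    for y in np.arange(-.11,.155,.008):
        b=B[(B[:,1]>=y)&(B[:,1]<y+.008),0]
        if len(b)>8: ys.append(y+.004); mid.append((b.min()+b.max())/2); w.append(np.ptp(b))
    ys=np.array(ys);mid=np.array(mid);w=np.array(w)
    k=(w>.034)&(w<.046)
    print('beam',k.sum(),np.polyfit(ys[k],mid[k],1),w[k].mean(), np.percentile(B[:,1],[0.5,99.5]),B[:,2].mean())
def plank(P):
    m=(abs(P[:,2]-.140)<.004)&(P[:,1]>.12)&(P[:,1]<.45)&(abs(P[:,0]-.645)<.12)
    B=P[m]; s=[]
    for x in np.arange(.56,.74,.01):
        b=B[(B[:,0]>=x)&(B[:,0]<x+.01),1]
        if len(b)>5:s.append((x+.005,b.min()))
    s=np.array(s); p=np.polyfit(s[:,0],s[:,1],1); r=s[:,1]-np.polyval(p,s[:,0]);k=abs(r)<.004; print('plank end',np.polyfit(s[k,0],s[k,1],1),s[:,1])
    e=[]
    for y in np.arange(.17,.4,.01):
        b=B[(B[:,1]>=y)&(B[:,1]<y+.01),0]
        if len(b)>5:e.append((y+.005,b.min(),b.max()))
    e=np.array(e); print('edges',np.polyfit(e[:,0],e[:,1],1),np.polyfit(e[:,0],e[:,2],1)); print(e[::4])
for cam in ['top','scene']:
    d=np.load(cam+'0.npy'); P,u,v=cloud(cam,d,np.ones((384,512),bool))
    print(cam); fitbeam(P); plank(P)
    f=P[(abs(P[:,1]+.134)<.03)&(P[:,2]>.07)&(abs(P[:,0]-.65)<.11)&((P[:,1]<-.12))]
    print('foot',np.percentile(f,[1,50,99],axis=0))
    # foot centre line per x
    s=f[(abs(f[:,0]-.65)<.06)]; print(np.polyfit(s[:,0],s[:,1],1), np.percentile(s,[2,98],axis=0))
    q=P[(P[:,2]>.165)&(P[:,2]<.25)&(P[:,1]>0)&(P[:,1]<.1)&(abs(P[:,0]-.63)<.06)]
    print('knob',len(q),q.min(0),q.max(0),np.median(q,0))
    q=P[(P[:,2]>.150)&(P[:,2]<.165)&(P[:,1]>0)&(P[:,1]<.1)&(abs(P[:,0]-.645)<.06)]
    print('stop',len(q),q.min(0),q.max(0),np.percentile(q,[2,98],axis=0))
```

```text
top
beam 27 [-0.0243  0.6532] 0.038646426141889734 [-0.1086  0.154 ] 0.12972062070768986
plank end [0.0295 0.1458] [0.1627 0.1629 0.1616 0.1632 0.1635 0.1646 0.1641 0.1647 0.1652 0.1649
 0.1658 0.1657 0.1664 0.1674 0.1671 0.1662 0.1669 0.1663]
edges [-0.0229  0.5579] [0.0014 0.744 ]
[[0.175  0.554  0.7432]
 [0.215  0.5539 0.7418]
 [0.255  0.5516 0.7405]
 [0.295  0.5517 0.7479]
 [0.335  0.5496 0.7459]
 [0.375  0.5495 0.7433]]
foot [[ 0.5771 -0.1431  0.0982]
 [ 0.6489 -0.1317  0.1094]
 [ 0.7343 -0.1201  0.1133]]
[ 0.0126 -0.1395] [[ 0.5922 -0.1429  0.1003]
 [ 0.707  -0.1202  0.1131]]
knob 201 [0.5862 0.0358 0.1666] [0.6351 0.0596 0.1997] [0.6109 0.0445 0.1847]
stop 568 [0.5949 0.0281 0.15  ] [0.6962 0.0762 0.1648] [[0.6115 0.0296 0.1521]
 [0.6883 0.0745 0.1606]]
scene
beam 25 [-0.0243  0.6567] 0.039824193540711074 [-0.1074  0.1543] 0.12929715097166578
plank end [0.0298 0.1472] [0.1622 0.1646 0.1651 0.1647 0.1637 0.1659 0.1667 0.1664 0.1674 0.167
 0.1665 0.1681 0.1685 0.1679 0.1683 0.1683 0.1683 0.1674]
edges [-0.0263  0.5612] [0.0593 0.7376]
[[0.175  0.5565 0.7463]
 [0.215  0.5548 0.7465]
 [0.255  0.5535 0.7453]
 [0.295  0.5538 0.7649]
 [0.335  0.5518 0.7636]
 [0.375  0.5502 0.7631]]
foot [[ 0.5826 -0.1406  0.0947]
 [ 0.6645 -0.1315  0.1084]
 [ 0.7396 -0.1204  0.1138]]
[ 0.0103 -0.1382] [[ 0.592  -0.1403  0.0984]
 [ 0.7072 -0.1205  0.1135]]
knob 123 [0.5872 0.0377 0.1653] [0.6375 0.0603 0.2001] [0.6204 0.0447 0.1836]
stop 450 [0.6133 0.0305 0.15  ] [0.7017 0.0777 0.1638] [[0.6181 0.0324 0.151 ]
 [0.6956 0.0766 0.1613]]
```

Run:
```python
import cv2
im=cv2.imread('pics/top0.png')[85:185,90:260]; cv2.imwrite('pics/topz.png',cv2.resize(im,None,fx=4.7,fy=4.7,interpolation=cv2.INTER_CUBIC))
im=cv2.imread('pics/scene0.png')[150:270,260:440]; cv2.imwrite('pics/scenez.png',cv2.resize(im,None,fx=4.4,fy=4.4,interpolation=cv2.INTER_CUBIC))
```

```text
(no output)
```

View pics/topz.png

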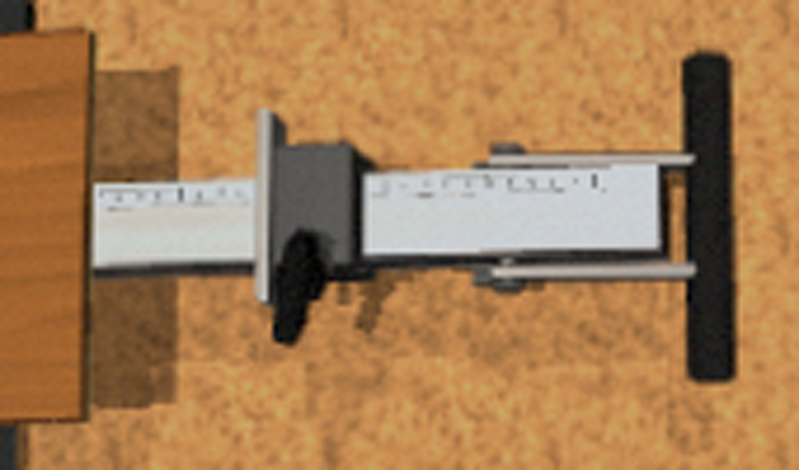

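View pics/scenez.png

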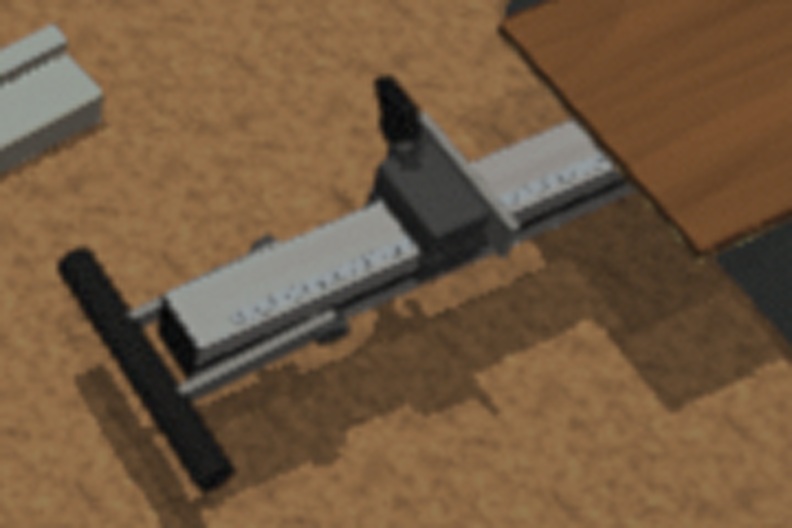

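```bash
cat >> h.py <<'E'
YAW=0.025
C0=np.array([0.655-0.0243*0.155,0.155,0.0])  # provisional cutter origin
Rc=R.from_euler('z',YAW).as_matrix()
def cut2w(p): return C0+Rc@np.asarray(p,float)
def toolR(phi,flip,spin=0):
    # z axis leaning out to cutter +x by phi deg; flip=+1: tool x ~ +x ; -1: tool x ~ -x ; spin deg about tool z
    p=np.radians(phi); z=np.array([np.sin(p),0,-np.cos(p)]); x=flip*np.array([np.cos(p),0,np.sin(p)]); y=np.cross(z,x)
    return Rc@np.c_[x,y,z]@R.from_euler('z',spin,degrees=True).as_matrix()
def rel(pt,Rt,st=None,p0=None,R0=None):
    st=st or ctrl.get_state()
    R0=R.from_rotvec(st['tool_rot']).as_matrix() if R0 is None else R0; p0=st['position'] if p0 is None else p0
    return R0.T@(np.asarray(pt)-p0)*1000, np.degrees(R.from_matrix(R0.T@Rt).as_rotvec())
E
python3 - <<'E'
from h import *
np.set_printoptions(precision=4,suppress=True)
s=ctrl.get_state()
print(R.from_rotvec(s['tool_rot']).as_matrix())
# tip target at leg: pre pose above bar near end
print(rel([0.56,-0.17,0.25],toolR(0,1)))
print(cut2w([-57,-287,100] and [-.057,-.287,.1]))
print(rel([0.56,-0.17,0.25],toolR(30,1),R0=toolR(0,1)))
# beam free end
d=np.load('top0.npy'); P,u,v=cloud('top',d,np.ones((384,512),bool))
b=P[(abs(P[:,2]-.13)<.006)&(abs(P[:,0]-.655)<.015)&(P[:,1]<-.05)]; print('top free end',b[:,1].min())
d=np.load('scene0.npy'); P,u,v=cloud('scene',d,np.ones((384,512),bool))
b=P[(abs(P[:,2]-.13)<.006)&(abs(P[:,0]-.658)<.015)&(P[:,1]<-.05)]; print('scene free end',b[:,1].min())
E
```

```text
[[ 0.9748  0.2229 -0.    ]
 [ 0.2229 -0.9748 -0.0001]
 [-0.      0.0001 -1.    ]]
(array([ 508.0417, -359.4495,  -13.4556]), array([ 0.0072,  0.0011, 11.4495]))
[ 0.6014 -0.1333  0.1   ]
(array([ 426.5796, -453.1465,  -13.3957]), array([ 0., 30., -0.]))
top free end -0.10887356264916753
scene free end -0.44047288210747676
```

arm_command(
  motion=[
    [[32,-22.5,-1],[0,0,0],1],
    [[32,-22.5,-1],[0,0,0],1],
    [[32,-22.5,-1],[0,0,0],1],
    [[32,-22.5,-1],[0,0,0],1],
    [[32,-22.5,-1],[0,0,0],1],
    [[32,-22.5,-1],[0,0,0],1],
    [[32,-22.5,-1],[0,0,0],1],
    [[32,-22.5,-1],[0,0,0],1],
  ],
  force=30,
)

```text
time: 1.92
position: [0.3553, -0.3996, 0.2449]
tool_rot: [3.121, 0.352, 0.0]
ft_force: [0.9, -1.7, -0.6]
grip_width: 0.483
```

arm_command(
  motion=[
    [[32,-22.5,-1],[0,0,0],1],
    [[32,-22.5,-1],[0,0,0],1],
    [[32,-22.5,-1],[0,0,0],1],
    [[32,-22.5,-1],[0,0,0],1],
    [[32,-22.5,-1],[0,0,0],1],
    [[32,-22.5,-1],[0,0,0],1],
    [[32,-22.5,-1],[0,0,0],1],
    [[28,-20,0],[0,0,0],1],
  ],
)

```text
time: 2.58
position: [0.562, -0.1695, 0.2521]
tool_rot: [3.121, 0.354, 0.002]
ft_force: [0.9, 0.1, -1.0]
grip_width: 0.003
```

arm_command(
  motion=[
    [[0,0,0],[0,0,5.7],1],
    [[0,0,0],[0,0,5.7],1],
    [[0,0,0],[0,6,0],1],
    [[0,0,0],[0,6,0],1],
    [[0,0,0],[0,6,0],1],
    [[0,0,0],[0,6,0],1],
    [[0,0,0],[0,6,0],1],
    [[0,0,0],[0,0,0],1],
  ],
)

```text
time: 3.25
position: [0.5547, -0.1725, 0.247]
tool_rot: [-3.03, -0.032, -0.804]
ft_force: [-1.6, 0.4, -2.1]
grip_width: 0.005
```

Run:
```python
from h import *
np.set_printoptions(precision=4,suppress=True)
s=ctrl.get_state(); print(s['joint_positions'],s['position'],s['ft_force'])
T=c2w('wrist',s); im,d=optics.get_image('wrist'); cv2.imwrite('pics/w1.png',im); np.savez('w1.npz',d=d,T=T)
P,u,v=cloud('wrist',d,np.ones((384,512),bool),T)
f=P[(P[:,2]>.07)&(P[:,2]<.125)&(P[:,1]<-.118)&(P[:,1]>-.16)&(abs(P[:,0]-.655)<.09)]
print(len(f),np.percentile(f,[1,50,99],axis=0) if len(f) else '')
b=P[(abs(P[:,2]-.13)<.006)&(abs(P[:,0]-.656)<.015)&(P[:,1]<-.05)]; print('end',b.min(0) if len(b) else None)
```

```text
[ 0.8337 -0.1496 -0.4176  2.0204 -0.3743  0.8112 -0.9463] [ 0.5547 -0.1725  0.247 ] [-1.6182  0.3575 -2.1106]
3189 [[ 0.5864 -0.1408  0.0998]
 [ 0.6519 -0.1301  0.1103]
 [ 0.7351 -0.1183  0.1129]]
end [ 0.641  -0.1082  0.1242]
```

View pics/w1.png

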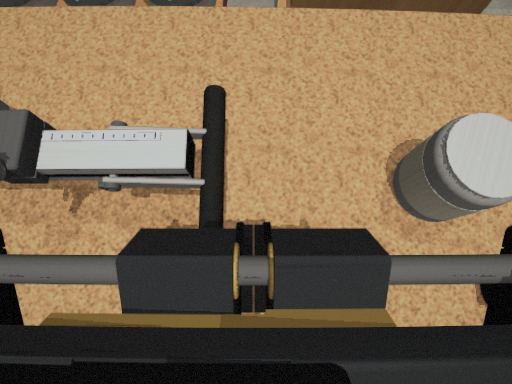

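The wrist view shows the leg nearly level, with its bar at column 212 between rows 90 and 225, which matches the top camera. Next I work out the pushing path.

```bash
cat > leg.py <<'E'
from h import *
np.set_printoptions(precision=1,suppress=True)
C0[1]=0.156
Rt=toolR(30,1)
def tcp(yb,zb,xc=-.057): return cut2w([xc-.007,yb,zb+.0169])
E
python3 - <<'E'
from leg import *
W=[(-.2865,.132),(-.2865,.1123),(-.2873,.0842),(-.2811,.0489),(-.2521,.0156),(-.2142,.006)]
s=ctrl.get_state(); p=s['position']; 
print(rel(tcp(*W[0]),Rt))
for a,b in zip(W,W[1:]): print(rel(tcp(*b),Rt,p0=tcp(*a),R0=Rt)[0])
E
```

```text
(array([-16.5, -39.4, 106.2]), array([ 0. ,  0.3, -0.1]))
[-9.9  0.  17.1]
[-14.    0.8  24.3]
[-17.6  -6.2  30.6]
[-16.7 -29.   28.8]
[ -4.8 -37.9   8.3]
```

arm_command(
  motion=[
    [[-5.5,-13,35.4],[0,0,0],1],
    [[-5.5,-13,35.4],[0,0,0],1],
    [[-5.5,-13.4,35.4],[0,0.3,0],1],
    [[0,0,0],[0,0,0],1],
  ],
)

```text
time: 3.63
position: [0.5977, -0.1254, 0.1451]
tool_rot: [-3.022, -0.048, -0.802]
ft_force: [-0.6, 1.0, -0.8]
grip_width: 0.004
```

Run:
```python
from leg import *
s=ctrl.get_state(); print(s['joint_positions'],s['ft_force'],rel(tcp(-.2865,.132),Rt,s),rel(tcp(-.2865,.110),Rt,s)[0])
```

```text
[ 0.8  0.  -0.5  2.1 -0.3  0.5 -1.1] [-0.6  1.  -0.8] (array([-1.1,  6.5, -5. ]), array([-0.6,  0.3,  0.2])) [-12.    6.6  14.1]
```

arm_command(
  motion=[
    [[0,5,0],[0,0,0],1],
    [[0,0,0],[0,0,0],1],
    [[0,0,0],[0,0,0],1],
  ],
)

```text
time: 3.88
position: [0.6003, -0.1384, 0.1542]
tool_rot: [-3.026, -0.037, -0.825]
ft_force: [-0.3, -0.7, 0.4]
grip_width: 0.007
```

Run:
```python
from leg import *
s=ctrl.get_state(); print(s['joint_positions'],s['ft_force'],rel(tcp(-.2865,.132),Rt,s),rel(tcp(-.2865,.110),Rt,s)[0])
```

```text
[ 0.8  0.  -0.5  2.1 -0.3  0.5 -1.1] [-0.3 -0.7  0.4] (array([-7.6, -6.5,  1.6]), array([ 0.1, -0.5, -0. ])) [-18.8  -6.6  20.6]
```

arm_command(
  motion=[
    [[-9.5,-3,10],[0,0,0],1],
    [[-9.5,-3,10],[0,0,0],1],
    [[-7,0.4,12],[0,0,0],1],
    [[-7,0.4,12],[0,0,0],1],
    [[0,0,0],[0,0,0],1],
    [[0,0,0],[0,0,0],1],
  ],
)

```text
time: 4.38
position: [0.5925, -0.1326, 0.098]
tool_rot: [-3.026, -0.037, -0.821]
ft_force: [0.5, 0.4, -0.2]
grip_width: 0.005
```

Run:
```python
from leg import *
s=ctrl.get_state(); print(s['ft_force'],rel(tcp(-.2811,.0489),Rt,s))
im,d=optics.get_image('scene'); cv2.imwrite('pics/s2.png',cv2.resize(im[130:280,240:440],None,fx=4,fy=4))
```

```text
[ 0.5  0.4 -0.2] (array([-14.6,  -5.9,  28.8]), array([ 0. , -0.4, -0. ]))
```

View pics/s2.png

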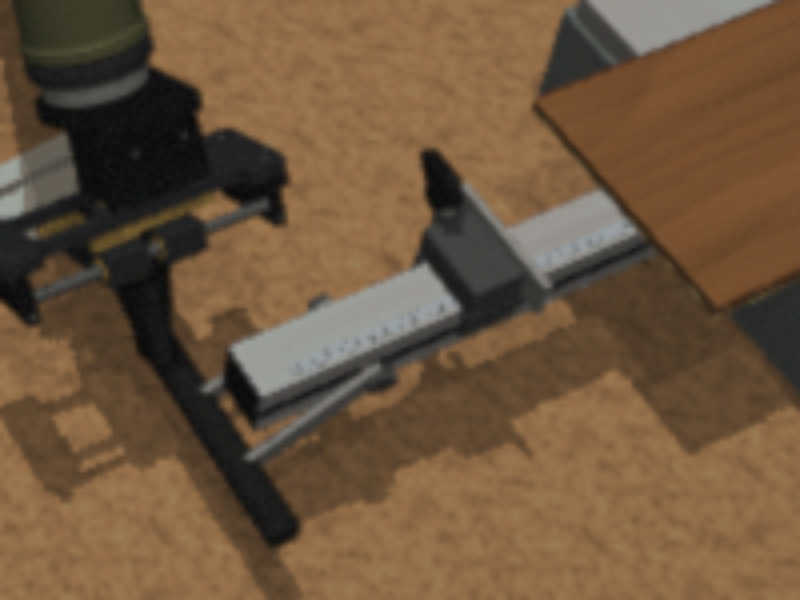

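The fingers are on the near half of the bar, and the leg has started swinging down. I'll continue along the path.

arm_command(
  motion=[
    [[-7.5,-3,14.5],[0,0,0],1],
    [[-7.5,-3,14.5],[0,0,0],1],
    [[-5.5,-9.7,9.6],[0,0,0],1],
    [[-5.5,-9.7,9.6],[0,0,0],1],
    [[-5.5,-9.7,9.6],[0,0,0],1],
    [[0,0,0],[0,0,0],1],
    [[0,0,0],[0,0,0],1],
  ],
)

```text
time: 5.02
position: [0.5936, -0.0964, 0.0319]
tool_rot: [-3.026, -0.041, -0.821]
ft_force: [-0.1, -1.1, -0.4]
grip_width: 0.007
```

Run:
```python
from leg import *
s=ctrl.get_state(); print(s['ft_force'],rel(tcp(-.2142,.006),Rt,s),s['joint_positions'])
im,d=optics.get_image('scene'); cv2.imwrite('pics/s3.png',cv2.resize(im[130:280,240:440],None,fx=4,fy=4))
```

```text
[-0.1 -1.1 -0.4] (array([ -4.5, -36.7,   7.7]), array([-0. , -0.3,  0.1])) [ 0.6  0.2 -0.5  2.2 -0.1  0.2 -1.3]
```

View pics/s3.png

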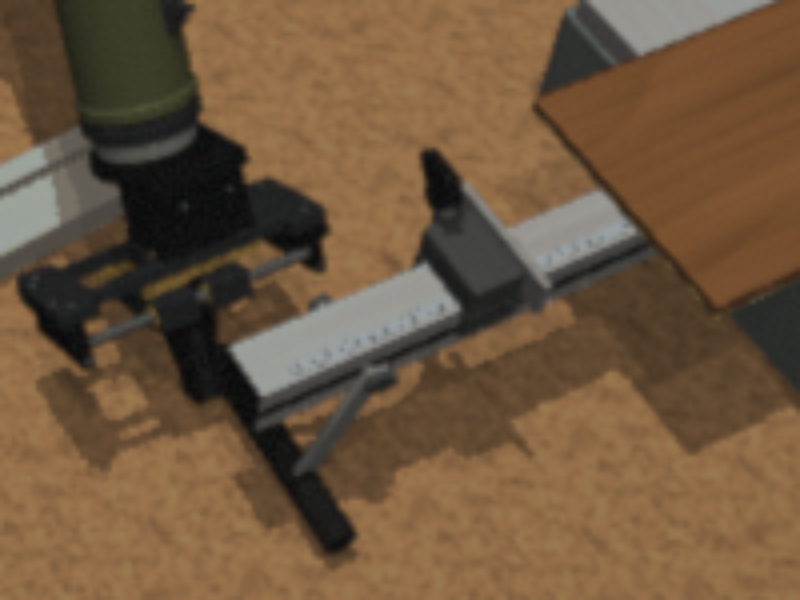

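arm_command(
  motion=[
    [[-1,-7,1],[0,-4,0],1],
    [[-1,-10,2],[0,-4,0],1],
    [[0,-10,1.5],[0,0,0],1],
    [[0,-5,1],[0,0,0],1],
    [[0,0,0],[0,0,0],1],
  ],
)

```text
time: 5.48
position: [0.594, -0.064, 0.0263]
tool_rot: [-3.076, -0.041, -0.611]
ft_force: [0.3, -0.4, -0.2]
grip_width: 0.001
```

Run:
```python
from leg import *
s=ctrl.get_state(); print(s['ft_force'],rel(tcp(-.2142,.006),toolR(22,1),s));np.set_printoptions(precision=3); print(s['joint_positions'],s['position'])
```

```text
[ 0.3 -0.4 -0.2] (array([-2.5, -4.3,  2.7]), array([-0. , -0.5,  0.1]))
[ 0.431  0.218 -0.365  2.124  0.082  0.425 -1.523] [ 0.594 -0.064  0.026]
```

arm_command(
  motion=[
    [[-1,-3,2.5],[0,0,0],1],
    [[0,-2,0],[0,0,0],1],
    [[0,-2,0],[0,0,0],1],
    [[0,0,0],[0,0,0],1],
    [[0,0,0],[0,0,0],1],
  ],
)

```text
time: 5.9
position: [0.5922, -0.0576, 0.0221]
tool_rot: [-3.077, -0.039, -0.606]
ft_force: [-0.3, -1.3, -0.9]
grip_width: 0.001
```

arm_command(
  motion=[
    [[0,-2,0],[0,0,0],1],
    [[0,0,0],[0,0,0],1],
    [[0,0,0],[0,0,0],1],
  ],
)

```text
time: 6.15
position: [0.592, -0.0553, 0.0219]
tool_rot: [-3.077, -0.04, -0.605]
ft_force: [0.4, -3.3, -1.0]
grip_width: 0.004
```

Run:
```python
from leg import *
s=ctrl.get_state(); print(s['ft_force'],rel(tcp(-.2142,.006),toolR(22,1),s),s['torque'])
im,d=optics.get_image('scene'); cv2.imwrite('pics/s4.png',cv2.resize(im[130:280,240:440],None,fx=4,fy=4))
```

```text
[ 0.4 -3.3 -1. ] (array([ 0.8,  4.4, -0.7]), array([-0. , -0.2,  0. ])) [-0.5  0.4 -0.1]
```

View pics/s4.png

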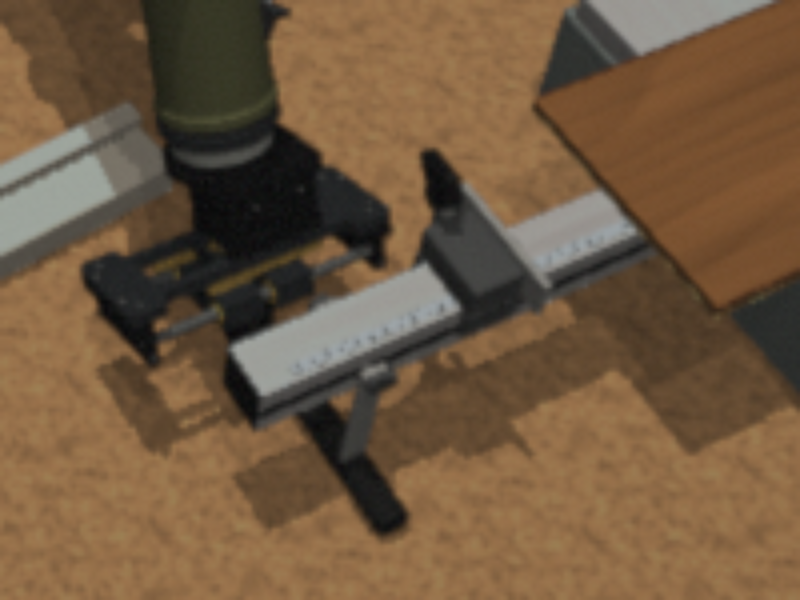

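arm_command(
  motion=[
    [[0,-3,0],[0,0,0],1],
    [[0,-3,0],[0,0,0],1],
    [[0,0,0],[0,0,0],1],
    [[0,0,0],[0,0,0],1],
  ],
)

```text
time: 6.53
position: [0.5919, -0.0516, 0.0219]
tool_rot: [-3.08, -0.037, -0.606]
ft_force: [1.3, -7.0, -3.9]
grip_width: 0.0
```

arm_command(
  motion=[
    [[0,-3,0],[0,0,0],1],
    [[0,0,0],[0,0,0],1],
    [[0,0,0],[0,0,0],1],
  ],
)

```text
time: 6.78
position: [0.5918, -0.0514, 0.022]
tool_rot: [-3.082, -0.033, -0.606]
ft_force: [2.3, -13.0, -4.7]
grip_width: 0.005
```

arm_command(
  motion=[
    [[0,-3,0],[0,0,0],1],
    [[0,0,0],[0,0,0],1],
    [[0,0,0],[0,0,0],1],
  ],
)

```text
time: 7.03
position: [0.5918, -0.0512, 0.022]
tool_rot: [3.081, 0.029, 0.606]
ft_force: [2.7, -18.8, -5.7]
grip_width: 0.006
```

arm_command(
  motion=[
    [[0,10,0],[0,0,0],1],
    [[0,12,0],[0,0,0],1],
    [[0,5,-20],[0,0,0],1],
    [[0,0,-40],[0,0,-6.8],1],
    [[0,0,-40],[0,0,-7],0.8],
    [[0,0,-40],[0,0,-7],0.7],
    [[0,0,-30],[0,0,-7],0.7],
    [[0,0,-20],[0,0,-7],0.7],
  ],
)

```text
time: 7.7
position: [0.5212, -0.0712, 0.202]
tool_rot: [2.822, 0.936, 0.567]
ft_force: [0.6, 0.4, -0.1]
grip_width: 0.22
```

Run:
```python
from leg import *
s=ctrl.get_state(); print(s['ft_force'],s['position'])
np.set_printoptions(precision=3); print(s['joint_positions'])
im,d=optics.get_image('scene'); cv2.imwrite('pics/s5.png',cv2.resize(im[130:280,240:440],None,fx=4,fy=4)); np.save('s5.npy',d)
P,u,v=cloud('scene',d,np.ones((384,512),bool))
f=P[(P[:,2]>.012)&(P[:,2]<.09)&(P[:,1]<0.02)&(P[:,1]>-.13)&(P[:,0]>.675)&(P[:,0]<.75)]
q=(f-C0)@Rc
for z in np.arange(.01,.09,.01):
    g=q[(q[:,2]>=z)&(q[:,2]<z+.01)]
    if len(g): print(round(z,2),len(g),g[:,:2].min(0),g[:,:2].max(0),np.median(g[:,:2],axis=0))
```

```text
[ 0.6  0.4 -0.1] [ 0.5 -0.1  0.2]
[ 0.562 -0.191 -0.391  2.107 -0.195  0.831 -0.663]
0.01 66 [ 0.019 -0.197] [ 0.082 -0.173] [ 0.054 -0.194]
0.02 132 [ 0.019 -0.197] [ 0.081 -0.175] [ 0.055 -0.187]
0.03 12 [ 0.025 -0.194] [ 0.032 -0.179] [ 0.031 -0.187]
0.04 14 [ 0.029 -0.195] [ 0.031 -0.178] [ 0.03 -0.19]
0.05 14 [ 0.026 -0.196] [ 0.032 -0.179] [ 0.031 -0.19 ]
0.06 13 [ 0.029 -0.196] [ 0.033 -0.177] [ 0.031 -0.187]
0.07 15 [ 0.025 -0.195] [ 0.032 -0.18 ] [ 0.03  -0.188]
0.08 14 [ 0.02  -0.233] [ 0.032 -0.181] [ 0.031 -0.192]
```

View pics/s5.png

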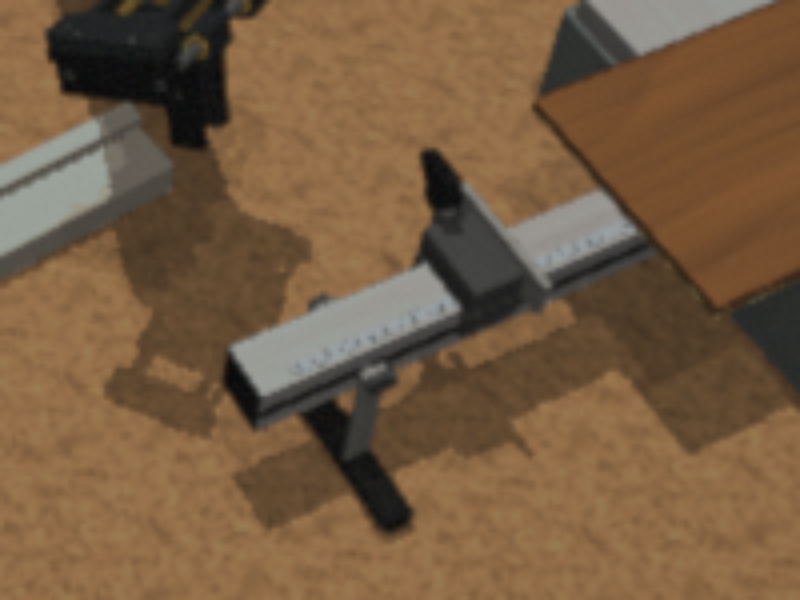

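arm_command(
  motion=[
    [[0,0,-4],[0,0,-7],0.7],
    [[0,0,-4],[0,0,-7],0.7],
    [[0,0,-4],[0,0,-7],0.7],
    [[0,0,-4],[0,0,-7],0.7],
    [[0,0,-4],[0,0,-7],0.7],
    [[0,0,-4],[0,0,-7],0.7],
    [[0,0,-4],[0,0,-7],0.7],
    [[0,0,-4],[0,0,-7],0.7],
  ],
)

```text
time: 8.42
position: [0.5086, -0.0711, 0.2275]
tool_rot: [1.961, 2.056, 0.397]
ft_force: [-0.8, -0.2, -0.1]
grip_width: 0.298
```

arm_command(
  motion=[
    [[0,0,-4],[0,0,-7],0.7],
    [[0,0,-4],[0,0,-7],0.7],
    [[0,0,-4],[0,0,-7],0.7],
    [[0,0,-4],[0,0,-7],0.7],
    [[0,0,-4],[0,0,-7],0.7],
    [[0,0,-4],[0,0,-7],0.7],
    [[0,0,-4],[0,0,-7],0.7],
    [[0,0,-4],[0,0,-7],0.7],
  ],
)

```text
time: 9.08
position: [0.4964, -0.0715, 0.2571]
tool_rot: [0.746, 2.663, 0.162]
ft_force: [0.0, 0.5, -0.6]
grip_width: 0.304
```

Run:
```python
from leg import *
s=ctrl.get_state(); print(s['ft_force'],s['position']*1000)
print(rel([.555,.045,.275],toolR(30,-1),s))
np.set_printoptions(precision=3); print(s['joint_positions'])
```

```text
[ 0.   0.5 -0.6] [496.4 -71.5 257.1]
(array([  8.7, 131.1,   6.9]), array([ -2.1,  -7.5, -32.7]))
[ 0.282 -0.281 -0.123  2.074 -0.127  0.967  1.234]
```

arm_command(
  motion=[
    [[2.2,33,1.7],[0,0,0],0.7],
    [[2.2,33,1.7],[0,0,0],0.7],
    [[2.2,33,1.7],[0,0,0],0.7],
    [[2.1,32,1.7],[-0.4,-1.5,-6.6],0.7],
    [[0,0,0],[-0.4,-1.5,-6.6],0.7],
    [[0,0,0],[-0.4,-1.5,-6.6],0.7],
    [[0,0,0],[-0.4,-1.5,-6.6],0.7],
    [[0,0,0],[-0.4,-1.5,-6.6],0.7],
  ],
)

```text
time: 9.75
position: [0.5555, 0.0451, 0.2749]
tool_rot: [-0.04, 2.618, 0.004]
ft_force: [0.0, -0.2, -0.4]
grip_width: 0.3
```

arm_command(
  motion=[
    [[0,0,0],[0,0,0],0.7],
    [[0,0,0],[0,0,0],0.7],
  ],
)

```text
time: 9.92
position: [0.5553, 0.0442, 0.2751]
tool_rot: [-0.027, 2.62, 0.006]
ft_force: [0.0, 0.9, -0.7]
grip_width: 0.3
```

Run:
```python
from leg import *
np.set_printoptions(precision=4)
s=ctrl.get_state(); print(s['ft_force'],s['position'],s['joint_positions'])
print(rel([.555,.045,.275],toolR(30,-1),s))
T=c2w('wrist',s); im,d=optics.get_image('wrist'); cv2.imwrite('pics/w6.png',im); np.savez('w6.npz',d=d,T=T)
for t in ['knob_grip','clamp_knob','stop_face','length_stop','plank_end']:
    for r in models.search_frame('wrist',t)[:1]: print(t,r['conf'],T[:3,:3]@r['location']+T[:3,3])
for r in models.silhouettes('wrist','clamp_knob')[:1]:
    m=r['pixels']; np.save('w6m.npy',m); P,u,v=cloud('wrist',d,m,T); print(r['conf'],m.sum(),len(P),P.min(0),P.max(0),P.mean(0))
```

```text
[ 0.0426  0.9244 -0.6882] [0.5553 0.0442 0.2751] [ 0.139  -0.255  -0.2652  2.0545 -0.0113  0.8144  1.4612]
(array([ 0.2639,  0.7631, -0.0388]), array([-0.1658, -0.0943, -0.2214]))
knob_grip 0.8 [0.606  0.0499 0.1812]
clamp_knob 0.61 [0.6061 0.0524 0.1827]
stop_face 0.65 [0.6273 0.0524 0.159 ]
length_stop 0.61 [0.6243 0.0546 0.159 ]
0.94 1123 1119 [0.5862 0.0399 0.1299] [0.68   0.0625 0.1998] [0.6067 0.0504 0.1838]
```

View pics/w6.png

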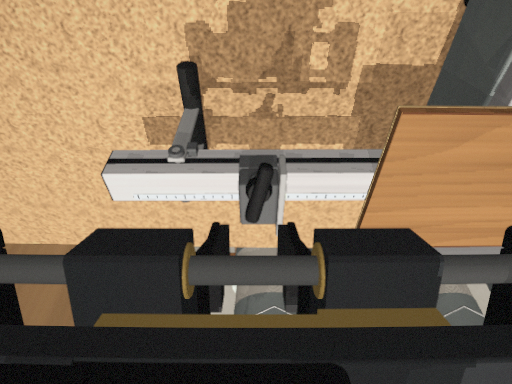

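```bash
cat > knob.py <<'E'
from leg import *
np.set_printoptions(precision=2,suppress=True)
E3=np.c_[[.866,0,.5],[0,1,0],[-.5,0,.866]]; Rk=Rc@E3  # x'=up the wing (towards cutter +x), y', axis
def knobfit(P,ref):
    q=(P-ref)@Rk*1000
    return q
E
python3 - <<'E'
from knob import *
z=np.load('w6.npz'); m=np.load('w6m.npy'); m=cv2.erode(m.astype(np.uint8),np.ones((3,3)))>0
P,u,v=cloud('wrist',z['d'],m,z['T'])
ref=np.array([.610,.046,.185])
q=knobfit(P,ref); print(len(q),np.percentile(q,[2,25,50,75,98],axis=0))
top=q[(q[:,2]>np.percentile(q[:,2],98)-8)]
print(len(top),np.percentile(top,[1,50,99],axis=0))
c,s,w=cv2.minAreaRect(top[:,:2].astype(np.float32)); print(c,s,w)
mm,ev=cv2.PCACompute(top[:,:2].astype(np.float32),None)[:2]; print(mm,ev, np.degrees(np.arctan2(ev[0,1],ev[0,0])))
# slices
for a in np.arange(-30,30,5):
    g=q[(q[:,0]>=a)&(q[:,0]<a+5)&(q[:,2]>-15)]
    if len(g): print(a,len(g),g[:,1].min(),g[:,1].max(),np.median(g[:,2]),g[:,2].max())
d=z['d']; P,u,v=cloud('wrist',d,np.ones((384,512),bool),z['T'])
b=P[(abs(P[:,2]-.13)<.005)&(abs(P[:,0]-.652)<.03)&(((P[:,1]>.09)&(P[:,1]<.15))|(abs(P[:,1]+.05)<.05))]
for y in (-.09,-.06,-.03,.1,.12,.14):
    g=b[abs(b[:,1]-y)<.01]; print('beam',y,g[:,0].min()*1e3,g[:,0].max()*1e3)
pl=P[(abs(P[:,2]-.14)<.004)&(P[:,1]>.12)&(P[:,1]<.3)&(abs(P[:,0]-.65)<.09)]
for x in (.58,.6,.62,.64,.66,.68,.7,.72): 
    g=pl[abs(pl[:,0]-x)<.008]; print('plank',x,len(g),np.percentile(g[:,1],[0.5])*1e3 if len(g) else '')
st=P[(P[:,2]>.155)&(P[:,2]<.164)&(P[:,1]>0.03)&(P[:,1]<.1)&(abs(P[:,0]-.655)<.05)]
for x in (.635,.645,.655,.665,.675,.685,.695): 
    g=st[abs(st[:,0]-x)<.006]; print('stop',x,len(g),g[:,1].min()*1e3 if len(g) else '',g[:,1].max()*1e3 if len(g) else '')
E
```

```text
935 [[-24.89  -4.39 -10.05]
 [-13.07  -0.15   2.38]
 [ -4.34   4.66   3.95]
 [  4.82   8.65   4.75]
 [ 18.74  14.15   5.88]]
790 [[-25.16  -4.46  -1.29]
 [ -3.83   4.69   4.21]
 [ 19.83  14.21   6.15]]
(-2.290365219116211, 5.10619592666626) (14.148035049438477, 48.200870513916016) 78.66249084472656
[[-3.49  4.89]] [[ 0.96 -0.27]
 [ 0.27  0.96]] -15.893774
-30 18 7.112393341996269 12.02849863872294 -1.140842471648092 2.9702147697800676
-25 94 4.711624067548213 15.005971263703175 3.6629906346808987 5.811002923625628
-20 87 3.1091695096806005 14.245512605020595 4.347916843952285 6.15983793960965
-15 106 -1.8577614747368663 13.458152322946923 4.168625688916734 6.406896384117843
-10 140 -4.4487005125846055 14.204050581377693 3.187911937546409 6.151295315722205
-5 150 -5.29751271986944 15.098349722537696 3.230824521750673 6.483297932803694
0 108 -4.395430342194603 12.329475213432188 4.011519465404338 6.664787406205137
5 81 -4.360243272960269 7.135473385546484 4.300161987534368 6.0796849041503975
10 76 -5.1883415828870945 6.357739186234791 4.20066933743688 5.816243818710094
15 67 -5.2138468
[... 272 characters left out ...]
2087049873
beam 0.1 632.1221234266117 673.3423940833843
beam 0.12 631.8660729476693 672.5961503301154
beam 0.14 631.2140503464857 672.2279557883614
plank 0.58 1822 [165.47]
plank 0.6 1754 [166.51]
plank 0.62 1674 [166.82]
plank 0.64 1482 [167.29]
plank 0.66 1263 [167.71]
plank 0.68 1161 [168.31]
plank 0.7 970 [168.71]
plank 0.72 371 [237.13]
stop 0.635 188 33.07529705534984 76.45631441841086
stop 0.645 226 33.005052651096946 76.45995298608469
stop 0.655 231 33.84740302346687 76.97227149496217
stop 0.665 213 33.768716363061706 77.45784435535437
stop 0.675 221 34.73648252452753 77.45784435535437
stop 0.685 67 34.713484646590324 72.74805470297457
stop 0.695 12 71.94911921994584 73.2698555598037
```

```bash
cat >> knob.py <<'E'
ref=np.array([.610,.046,.185])
G=ref+Rk@np.array([-2.5,4.8,-6.5])/1000
a=Rk[:,2]
E
python3 - <<'E'
from knob import *
s=ctrl.get_state(); print(G)
Rt=toolR(30,-1,14.5)
print(rel(G+.04*a,Rt,s)); print(rel(G,Rt,s))
E
```

```text
[0.61 0.05 0.18]
(array([ 0.83,  6.58, 71.89]), array([-0.22, -0.03, 14.36]))
(array([  0.79,   6.73, 111.88]), array([-0.22, -0.03, 14.36]))
```

arm_command(
  motion=[
    [[0.8,6.6,20],[0,0,0],0.75],
    [[0,0,25],[0,0,7.1],0.75],
    [[0,0,20],[0,0,7.1],0.75],
    [[0,0,7],[0,0,0],0.75],
    [[0,0,0],[0,0,0],0.75],
    [[0,0,0],[0,0,0],0.75],
  ],
)

```text
time: 10.77
position: [0.5909, 0.0501, 0.2128]
tool_rot: [0.292, 2.606, 0.09]
ft_force: [0.7, 0.1, 0.5]
grip_width: 0.252
```

Run:
```python
from knob import *
s=ctrl.get_state(); print(s['ft_force'],s['grip_width'])
Rt=toolR(30,-1,14.5)
print(rel(G,Rt,s))
T=c2w('wrist',s); im,d=optics.get_image('wrist'); cv2.imwrite('pics/w7.png',im); np.savez('w7.npz',d=d,T=T)
for r in models.silhouettes('wrist','clamp_knob')[:1]:
    m=r['pixels'];P,u,v=cloud('wrist',d,m,T); 
    q=knobfit(P,G); q=q[(q[:,2]>0)&(q[:,2]<20)]; print(r['conf'],len(q))
    print(cv2.minAreaRect(q[:,:2].astype(np.float32)), np.percentile(q,[2,50,98],axis=0))
```

```text
[0.68 0.08 0.48] 0.2521878416560791
(array([ 0.04,  0.37, 40.08]), array([-0.23, -0.01,  0.35]))
0.56 1492
((-3.174823760986328, 1.2867622375488281), (18.667720794677734, 40.765716552734375), 75.47362518310547) [[-22.71  -8.21   1.46]
 [ -3.57   1.62  10.51]
 [ 15.16  10.41  12.17]]
```

View pics/w7.png

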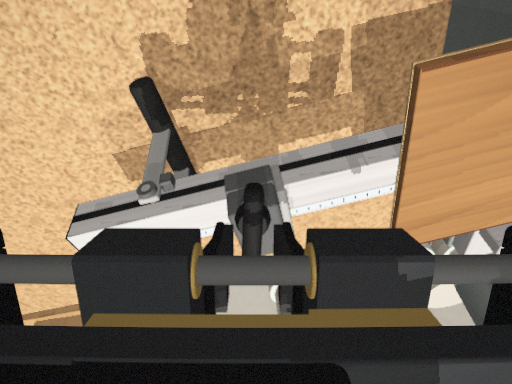

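The wing sits upright in the view and centred between the jaws, at column 253. Advancing and gripping.

arm_command(
  motion=[
    [[0,0,14],[0,0,0],0.75],
    [[0,0,14],[0,0,0],0.75],
    [[0,0,12],[0,0,0],0.75],
    [[0,0,0],[0,0,0],0.75],
    [[0,0,0],[0,0,0],0.75],
  ],
)

```text
time: 11.28
position: [0.6125, 0.0505, 0.1798]
tool_rot: [0.293, 2.601, 0.092]
ft_force: [10.0, 0.1, -6.6]
grip_width: 0.254
```

arm_command(
  motion=[
    [[0,0,0],[0,0,0],1],
    [[0,0,0],[0,0,0],1],
    [[0,0,0],[0,0,0],1],
    [[0,0,0],[0,0,0],1],
    [[0,0,0],[0,0,0],1],
  ],
  force=40,
)

```text
time: 11.7
position: [0.6125, 0.0505, 0.1798]
tool_rot: [0.293, 2.6, 0.092]
ft_force: [9.9, 0.3, -6.9]
grip_width: 0.243
```

Run:
```python
from knob import *
s=ctrl.get_state(); print(s['ft_force'],s['grip_width'],s['torque'])
print(rel(G,toolR(30,-1,14.5),s))
Rm=R.from_rotvec(s['tool_rot']).as_matrix()
print('cutter +y in tool',Rm.T@Rc[:,1])
im,d=optics.get_image('scene'); cv2.imwrite('pics/s7.png',cv2.resize(im[100:250,270:470],None,fx=4,fy=4))
```

```text
[ 9.87  0.28 -6.9 ] 0.24333859326937934 [ 0.03 -0.78  0.01]
(array([ 2.18, -0.21,  0.67]), array([-0.14,  0.28,  0.26]))
cutter +y in tool [ 0.25  0.97 -0.  ]
```

View pics/s7.png

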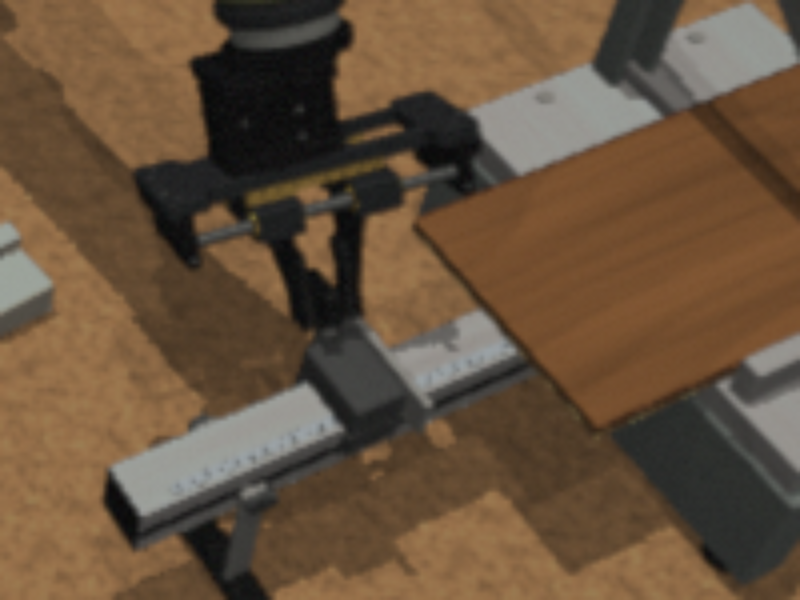

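Run:
```python
from knob import *
s=ctrl.get_state(); print(s['joint_positions'],s['ft_force'],s['torque'],s['joint_torque'])
T=c2w('wrist',s); im,d=optics.get_image('wrist'); cv2.imwrite('pics/w8.png',im[100:330,120:400].repeat(2,0).repeat(2,1)); np.savez('w8.npz',d=d,T=T)
im,d=optics.get_image('scene'); cv2.imwrite('pics/s8.png',cv2.resize(im[130:220,300:400],None,fx=7,fy=7,interpolation=cv2.INTER_CUBIC))
```

```text
[ 0.19 -0.04 -0.35  2.07  0.11  0.58  1.11] [ 9.71 -0.3  -6.65] [ 0.08 -0.68 -0.05] [ -0.55 -30.97  -0.31 -30.17   0.03  -0.61  -0.02]
```

View pics/w8.png

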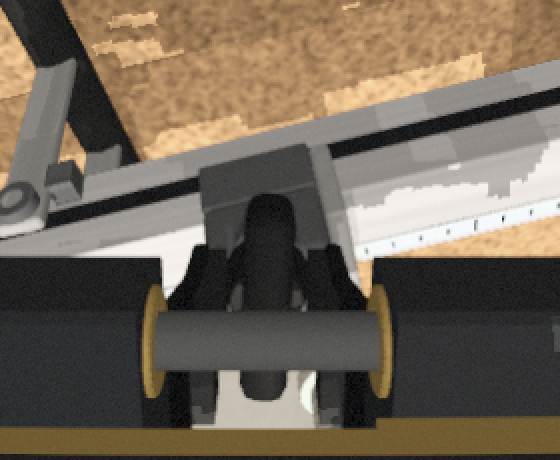

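View pics/s8.png

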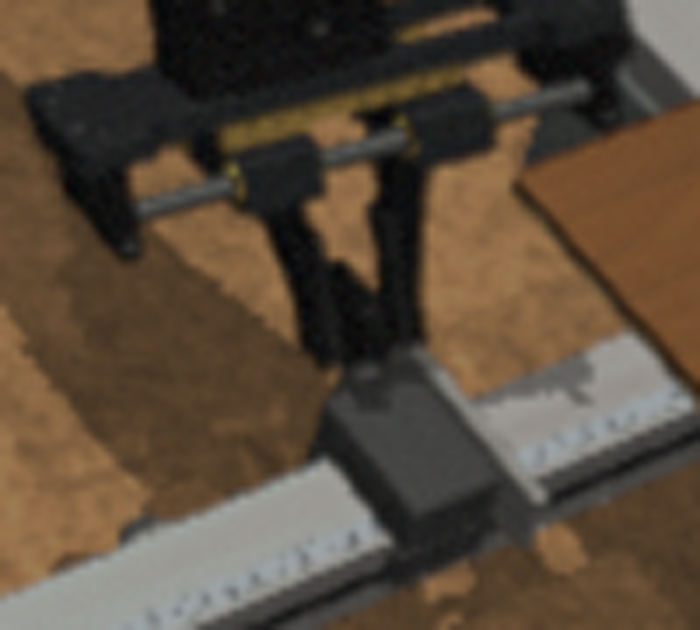

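arm_command(
  motion=[
    [[0,0,0],[0,0,0],0.7],
    [[0,0,0],[0,0,0],0.7],
    [[0,0,-4],[0,0,0],0.7],
    [[0,0,-4],[0,0,0],0.7],
    [[0,0,0],[0,0,0],0.7],
    [[0,0,0],[0,0,0],0.7],
  ],
)

```text
time: 12.35
position: [0.6069, 0.0507, 0.1858]
tool_rot: [0.294, 2.604, 0.091]
ft_force: [0.2, -0.2, 0.8]
grip_width: 0.302
```

Run:
```python
from knob import *
s=ctrl.get_state(); print(s['ft_force'],s['torque'],rel(G,toolR(30,-1,14.5),s))
```

```text
[ 0.17 -0.2   0.81] [0.01 0.45 0.02] (array([ 0.35, -0.02,  8.69]), array([-0.21,  0.08,  0.23]))
```

Contact has cleared. The TCP is now about 8 mm back from where the fingers met the boss. Gripping again.

arm_command(
  motion=[
    [[0,0,0],[0,0,0],1],
    [[0,0,0],[0,0,0],1],
    [[0,0,0],[0,0,0],1],
    [[0,0,0],[0,0,0],1],
    [[0,0,0],[0,0,0],1],
  ],
  force=40,
)

```text
time: 12.77
position: [0.6069, 0.0508, 0.185]
tool_rot: [0.295, 2.605, 0.091]
ft_force: [-1.1, 0.8, 1.8]
grip_width: 0.223
```

Run:
```python
from knob import *
s=ctrl.get_state(); print(s['ft_force'],s['torque'],s['grip_width']*87,rel(G,toolR(30,-1,14.5),s))
Rm=R.from_rotvec(s['tool_rot']).as_matrix()
print('cutter +y in tool',Rm.T@Rc[:,1])
```

```text
[-1.06  0.78  1.82] [0.22 0.36 0.09] 19.393054862463842 (array([-0.06, -0.05,  7.97]), array([-0.2 ,  0.01,  0.22]))
cutter +y in tool [ 0.25  0.97 -0.  ]
```

Run:
```python
from knob import *
for f in ('w6.npz','w7.npz'):
    z=np.load(f); P,u,v=cloud('wrist',z['d'],np.ones((384,512),bool),z['T'])
    q=knobfit(P,G)  # z' now rel to TCP target G
    th=np.radians(-14.5); X=q[:,0]*np.cos(th)+q[:,1]*np.sin(th); Y=-q[:,0]*np.sin(th)+q[:,1]*np.cos(th)
    m=(abs(X)<32)&(abs(Y)<16)&(q[:,2]>-45)&(q[:,2]<25)
    print(f)
    for xa in range(-30,30,6):
        print(xa, [ (int(np.median(q[k,2])) if (k:=m&(X>=xa)&(X<xa+6)&(Y>=ya)&(Y<ya+3)).sum()>1 else None) for ya in range(-15,15,3)])
```

```text
w6.npz
-30 [None, None, None, None, None, None, None, None, None, -36]
-24 [None, None, None, 6, 9, 10, 9, 8, None, -30]
-18 [None, None, None, 8, 11, 11, 10, 8, None, -43]
-12 [None, -43, -7, 0, 11, 11, 10, 8, None, -38]
-6 [-39, -35, -2, 9, 11, 11, 10, 3, -6, -28]
0 [-30, -26, 3, 9, 11, 11, 10, 3, 0, -27]
6 [-27, -28, 0, 9, 10, 10, 10, 2, None, None]
12 [-30, -30, -6, 10, 11, 11, 9, None, None, -35]
18 [-35, -34, -34, 9, 11, 10, 9, None, -37, -37]
24 [-39, -38, -38, -37, 10, 10, None, None, -40, -41]
w7.npz
-30 [None, None, None, None, None, None, None, None, None, -34]
-24 [None, None, None, 8, 9, 9, 9, 7, None, -29]
-18 [None, None, None, 9, 11, 11, 10, 8, None, -44]
-12 [-44, -43, -8, 9, 10, 11, 10, -8, -39, -38]
-6 [-39, -36, -1, 10, 11, 11, 10, 0, -26, -28]
0 [-30, -8, 3, 9, 11, 11, 10, 3, -3, -27]
6 [-27, None, 3, 10, 11, 11, 10, 2, -5, -31]
12 [-30, -32, 7, 10, 11, 11, 9, None, None, -34]
18 [-34, -35, -13, None, None, None, None, None, -38, -38]
24 [-39, -38, -37, None, None, None, None, -41, -40, -41]
```

arm_command(
  motion=[
    [[1.2,4.8,0],[0,0,0],1],
    [[2.5,9.7,0],[0,0,0],1],
    [[2.5,9.7,0],[0,0,0],1],
    [[2.5,9.7,0],[0,0,0],1],
    [[2.5,9.7,0],[0,0,0],1],
    [[2.5,9.7,0],[0,0,0],1],
    [[2.5,9.7,0],[0,0,0],1],
    [[0,0,0],[0,0,0],1],
  ],
  force=55,
)

```text
time: 13.43
position: [0.6053, 0.1181, 0.185]
tool_rot: [0.291, 2.605, 0.093]
ft_force: [-0.1, 2.4, 2.7]
grip_width: 0.215
```

arm_command(
  motion=[
    [[2,7.8,0],[0,0,0],1],
    [[1,3.9,0],[0,0,0],1],
    [[0,0,0],[0,0,0],1],
    [[0,0,0],[0,0,0],1],
  ],
)

```text
time: 13.77
position: [0.605, 0.1285, 0.1849]
tool_rot: [0.294, 2.605, 0.093]
ft_force: [-2.1, 0.8, 3.9]
grip_width: 0.218
```

```bash
cat > gap.py <<'E'
from knob import *
def gap(cam,tag):
    s=ctrl.get_state(); T=c2w(cam,s); im,d=optics.get_image(cam); cv2.imwrite(f'pics/{tag}.png',im); np.savez(tag+'.npz',d=d,T=T)
    P,u,v=cloud(cam,d,np.ones((384,512),bool),T); q=(P-C0)@Rc*1000
    for xa in range(-40,45,10):
        g=q[abs(q[:,0]-xa)<5]
        pl=g[(abs(g[:,2]-140.5)<3)&(g[:,1]>-20)&(g[:,1]<60),1]; st=g[(abs(g[:,2]-160)<4.5)&(g[:,1]>-110)&(g[:,1]<20),1]
        print(cam,xa,len(pl),len(st),pl.min() if len(pl) else None, st.max() if len(st) else None)
    return s
E
python3 - <<'E'
from gap import *
s=gap('wrist','w9'); print(s['ft_force'],s['grip_width']*87,s['position']); gap('top','t9'); gap('scene','s9')
Rm=R.from_rotvec(s['tool_rot']).as_matrix()
print('cutter +y in tool',Rm.T@Rc[:,1])
E
```

```text
wrist -40 995 174 -6.468155211830941 -0.6475440241792952
wrist -30 936 118 -15.252532099549393 -0.5725558507920582
wrist -20 751 62 11.406284206519326 -0.5753380369355371
wrist -10 708 37 11.219325230379653 -1.131883940392285
wrist 0 609 5 11.28323676731562 -1.0607493948538307
wrist 10 484 0 11.250384364780333 None
wrist 20 159 0 33.872095925972204 None
wrist 30 2 0 58.177267345085525 None
wrist 40 0 0 None None
[-2.08  0.83  3.88] 18.997293988966312 [0.61 0.13 0.18]
top -40 0 0 None None
top -30 21 15 11.63754924327167 -8.195807883016279
top -20 49 45 9.178597099376185 -5.42896288251305
top -10 86 72 9.569445634385472 -5.205483221709309
top 0 88 64 9.323781314905641 -4.583215118407617
top 10 88 68 10.129528005231409 -4.226872126228588
top 20 90 58 10.23671441780384 -4.5082822703706364
top 30 89 22 -8.9758566756453 -4.2862842040855345
top 40 91 8 -9.99671185278408 -3.2657560504453467
scene -40 47 3 12.470300873508512 -3.9266288504741924
scene -30 43 23 14.535511699775515 -1.392263756159182
scene -20 45 43 12.117436155837446 -0.2737451953884552
scene -10 47 36 12.614011232163044 -0.3702392624363936
scene 0 47 43 14.606019906867203 -0.7237574998140015
scene 10 41 36 12.278263733714905 -1.3652548033850596
scene 20 47 34 11.855884248716498 0.5851136129503749
scene 30 57 25 -16.77070440908373 -1.9458344568371089
scene 40 57 9 -8.395587104472984 -1.6883361223511217
cutter +y in tool [ 0.25  0.97 -0.  ]
```

View pics/w9.png

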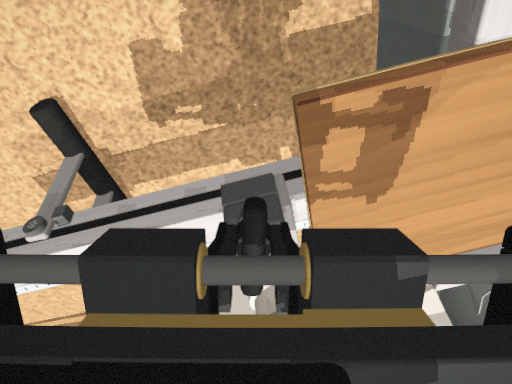

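arm_command(
  motion=[
    [[1,4,0],[0,0,0],1],
    [[1,3.9,0],[0,0,0],1],
    [[0.5,1.9,0],[0,0,0],1],
    [[0,0,0],[0,0,0],1],
    [[0,0,0],[0,0,0],1],
  ],
)

```text
time: 14.33
position: [0.6048, 0.1373, 0.1849]
tool_rot: [0.296, 2.605, 0.09]
ft_force: [-3.7, 0.2, 6.0]
grip_width: 0.217
```

Run:
```python
from gap import *
s=gap('wrist','w10'); print(s['ft_force'],s['grip_width']*87,s['position']*1000); gap('scene','s10')
```

```text
wrist -40 994 174 2.242056224156687 8.084315529603606
wrist -30 922 118 -6.538109625417535 8.056095497066627
wrist -20 760 68 11.85270836950203 8.164979549324764
wrist -10 677 31 11.902959008491461 7.566706987481245
wrist 0 611 6 11.881925319982416 7.569038031811595
wrist 10 380 0 11.189802320084109 None
wrist 20 80 0 43.40881720285675 None
wrist 30 0 0 None None
wrist 40 0 0 None None
[-3.73  0.23  5.96] 18.84920028037044 [604.83 137.29 184.92]
scene -40 37 3 22.676936389852695 7.158594968545655
scene -30 38 22 22.778885929498735 7.065151369966675
scene -20 35 44 24.818386343745264 7.975654302573321
scene -10 41 41 20.558978021712708 8.153624748771099
scene 0 39 30 22.88433069320112 5.756045079930579
scene 10 37 32 22.38473905053574 7.99364471379861
scene 20 42 35 21.048133719181163 7.736996724704569
scene 30 50 20 -15.420540836414814 5.598075376762617
scene 40 49 10 1.3137085999885227 6.818515662312573
```

arm_command(
  motion=[
    [[0.25,1,0],[0,0,0],1],
    [[0.25,1,0],[0,0,0],1],
    [[0,0,0],[0,0,0],1],
    [[0,0,0],[0,0,0],1],
    [[0,0,0],[0,0,0],1],
  ],
)

```text
time: 14.85
position: [0.6048, 0.1388, 0.1849]
tool_rot: [0.296, 2.605, 0.09]
ft_force: [-3.3, -0.7, 5.6]
grip_width: 0.219
```

arm_command(
  motion=[
    [[0.2,0.8,0],[0,0,0],1],
    [[0,0,0],[0,0,0],1],
    [[0,0,0],[0,0,0],1],
    [[0,0,0],[0,0,0],1],
  ],
)

```text
time: 15.18
position: [0.6048, 0.1395, 0.1849]
tool_rot: [0.296, 2.605, 0.089]
ft_force: [-3.4, -1.3, 6.9]
grip_width: 0.214
```

Run:
```python
from gap import *
s=gap('wrist','w11'); print(s['ft_force'],s['position']*1000)
```

```text
wrist -40 997 175 4.2497257716775945 10.252195858580599
wrist -30 944 118 -19.641589907043308 10.170931827729463
wrist -20 745 67 11.845570602707301 10.286613010056083
wrist -10 672 31 11.849972759008645 9.716091191118954
wrist 0 614 5 11.841550058470231 9.696214405181369
wrist 10 375 0 11.32701208404537 None
wrist 20 76 0 11.10901122943809 None
wrist 30 0 0 None None
wrist 40 0 0 None None
[-3.41 -1.34  6.89] [604.8  139.47 184.93]
```

arm_command(
  motion=[
    [[0.2,0.8,0],[0,0,0],1],
    [[0,0,0],[0,0,0],1],
    [[0,0,0],[0,0,0],1],
    [[0,0,0],[0,0,0],1],
  ],
)

```text
time: 15.57
position: [0.6048, 0.1403, 0.1849]
tool_rot: [0.296, 2.605, 0.089]
ft_force: [-3.8, -0.8, 5.7]
grip_width: 0.216
```

arm_command(
  motion=[
    [[0.2,0.8,0],[0,0,0],1],
    [[0,0,0],[0,0,0],1],
    [[0,0,0],[0,0,0],1],
    [[0,0,0],[0,0,0],1],
  ],
)

```text
time: 15.9
position: [0.6048, 0.1411, 0.1849]
tool_rot: [0.296, 2.605, 0.089]
ft_force: [-4.1, -2.3, 6.6]
grip_width: 0.219
```

Run:
```python
from gap import *
s=gap('wrist','w12'); print(s['ft_force'],s['position']*1000,s['joint_positions'])
im=cv2.imread('pics/w12.png'); cv2.imwrite('pics/w12z.png',cv2.resize(im[80:260,200:360],None,fx=3.3,fy=3.3,interpolation=cv2.INTER_CUBIC))
```

```text
wrist -40 1000 173 5.878305660105754 11.874445678444891
wrist -30 927 125 -19.91998352359244 11.81054081884521
wrist -20 741 65 12.84215355720083 11.867634311022186
wrist -10 664 32 12.866294840627129 11.194962141255491
wrist 0 582 6 12.837326786613186 11.35319138219537
wrist 10 366 0 12.642985090620076 None
wrist 20 69 0 12.250734562802089 None
wrist 30 1 0 12.362926015860447 None
wrist 40 0 0 None None
[-4.11 -2.26  6.57] [604.78 141.1  184.93] [ 0.1  -0.01 -0.47  2.04  0.28  0.64  0.79]
```

View pics/w12z.png

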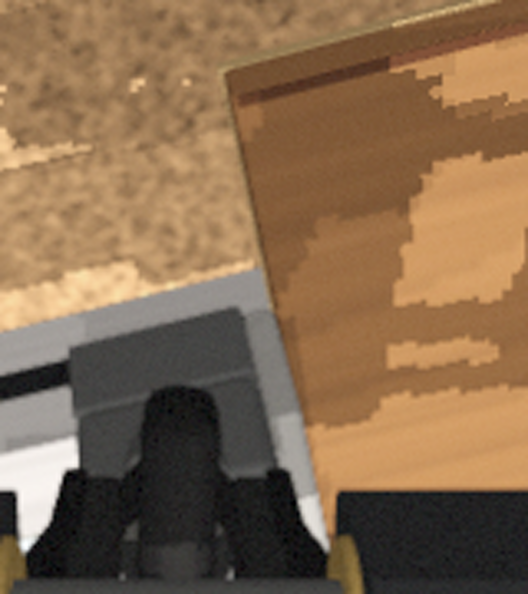

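```bash
cat > edge.py <<'E'
from knob import *
def edge(tag,rng=range(-88,-50,6)):
    z=np.load(tag+'.npz'); P,u,v=cloud('wrist',z['d'],np.ones((384,512),bool),z['T']); q=(P-C0)@Rc*1000
    o=[]
    for xa in rng:
        g=q[(abs(q[:,0]-xa)<3)&(abs(q[:,2]-140.5)<2.5)&(q[:,1]>0)&(q[:,1]<60),1]; o.append(g.min() if len(g) else np.nan)
    print(tag,np.array(o))
E
python3 - <<'E'
from edge import *
for t in ('w6','w9','w10','w11','w12'): edge(t)
E
```

```text
w6 [10.97 10.89 10.84 11.02 11.29 11.76 11.43]
w9 [11.33 11.34 11.37 11.28 11.26 11.84 11.83]
w10 [11.85 11.83 11.84 11.85 11.82 11.85 11.89]
w11 [11.88 11.85 11.81 11.81 11.81 11.86 11.74]
w12 [11.89 11.9  11.87 11.89 11.84 11.84 11.87]
```

arm_command(
  motion=[
    [[0,0,0],[0,0,5],1],
    [[0,0,0],[0,0,5],1],
    [[0,0,0],[0,0,5],1],
    [[0,0,0],[0,0,5],1],
    [[0,0,0],[0,0,5],1],
    [[0,0,0],[0,0,0],1],
    [[0,0,0],[0,0,0],1],
  ],
  force=60,
)

```text
time: 16.53
position: [0.6048, 0.1411, 0.1849]
tool_rot: [0.859, 2.496, 0.239]
ft_force: [-3.9, -0.7, 6.4]
grip_width: 0.216
```

Run:
```python
from gap import *
from edge import edge
s=gap('wrist','w13'); print(s['ft_force'],s['torque'],s['position']*1000,s['grip_width']*87); edge('w13')
a_,b_=rel(G,toolR(30,-1,0),s); print('spin',-b_)
im=cv2.imread('pics/w13.png'); cv2.imwrite('pics/w13z.png',cv2.resize(im[100:300,160:360],None,fx=3,fy=3,interpolation=cv2.INTER_CUBIC))
```

```text
wrist -40 1110 188 5.792474076159274 11.821553856395097
wrist -30 997 202 -19.993737148282865 11.840410214353527
wrist -20 861 235 11.634639684345233 11.804618290281752
wrist -10 784 148 11.669300659786021 11.810456752944962
wrist 0 702 122 11.620925818069693 11.336319302153264
wrist 10 655 34 11.081445364182821 2.477648828464344
wrist 20 606 0 11.098492913594454 None
wrist 30 540 0 11.133126878675672 None
wrist 40 429 0 14.726363851585004 None
[-3.9  -0.66  6.4 ] [-0.26  0.49 -0.1 ] [604.76 141.08 184.91] 18.75693886231826
w13 [11.95 11.74 11.78 11.95 12.   11.78 11.78]
spin [ 0.31 -0.07 39.33]
```

View pics/w13z.png

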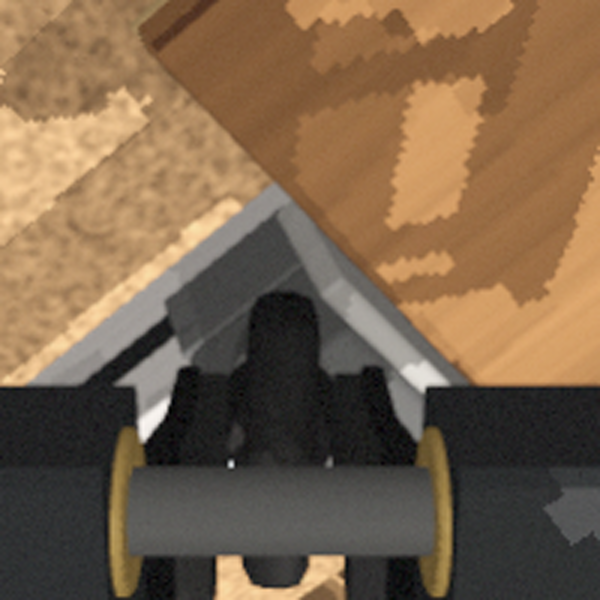

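arm_command(
  motion=[
    [[0,0,0],[0,0,5],1],
    [[0,0,0],[0,0,5],1],
    [[0,0,0],[0,0,5],1],
    [[0,0,0],[0,0,5],1],
    [[0,0,0],[0,0,5],1],
    [[0,0,0],[0,0,5],1],
    [[0,0,0],[0,0,0],1],
    [[0,0,0],[0,0,0],1],
  ],
)

```text
time: 17.25
position: [0.6048, 0.1411, 0.185]
tool_rot: [1.5, 2.224, 0.41]
ft_force: [-4.2, -1.4, 6.6]
grip_width: 0.219
```

Run:
```python
from gap import *
from edge import edge
s=gap('wrist','w14'); print(s['ft_force'],s['torque'],s['position']*1000,s['grip_width']*87,s['joint_positions']); edge('w14')
a_,b_=rel(G,toolR(30,-1,0),s); print('spin',-b_)
im=cv2.imread('pics/w14.png'); cv2.imwrite('pics/w14z.png',cv2.resize(im[100:300,160:360],None,fx=3,fy=3,interpolation=cv2.INTER_CUBIC))
```

```text
wrist -40 1263 192 5.977603057383833 11.8784377921644
wrist -30 1122 167 -19.24031918898065 12.056036585520522
wrist -20 1017 381 11.333256280572542 11.82347955707211
wrist -10 944 370 11.33135688487088 11.736215162792133
wrist 0 855 396 11.07611636266704 11.897472994682898
wrist 10 797 418 11.237162760822063 11.520514612807956
wrist 20 739 297 10.969169818026812 11.560947463762503
wrist 30 689 122 11.048182767976783 11.427609236652437
wrist 40 634 80 10.945129952528728 11.461791192162275
[-4.23 -1.44  6.65] [-0.3   0.56 -0.17] [604.78 141.06 184.98] 19.06611397205671 [ 0.11 -0.01 -0.48  2.04  0.28  0.64 -0.17]
w14 [11.67 11.68 11.63 11.65 11.47 11.72 11.6 ]
spin [ 0.3  -0.16 69.32]
```

View pics/w14z.png

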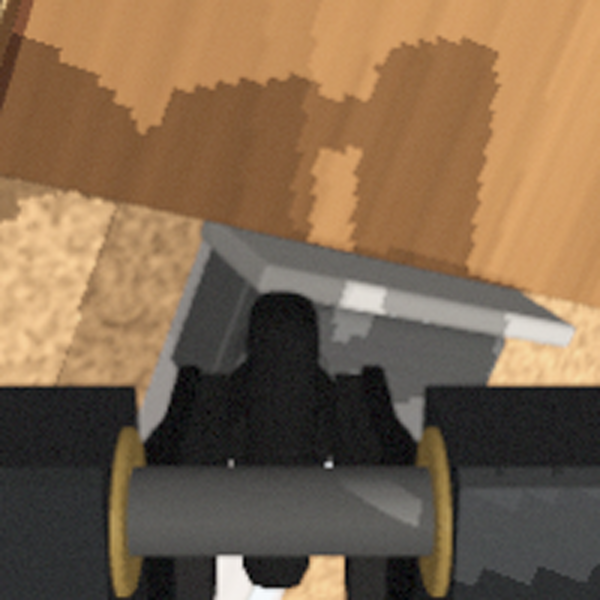

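arm_command(
  motion=[
    [[0,0,0],[0,0,4],1],
    [[0,0,0],[0,0,4],1],
    [[0,0,0],[0,0,4],1],
    [[0,0,0],[0,0,2],1],
    [[0,0,0],[0,0,0],1],
    [[0,0,0],[0,0,0],1],
  ],
)

```text
time: 17.8
position: [0.6047, 0.1411, 0.185]
tool_rot: [1.775, 2.048, 0.482]
ft_force: [-4.3, -1.4, 7.3]
grip_width: 0.212
```

Run:
```python
from gap import *
from edge import edge
s=gap('wrist','w15'); print(s['ft_force'],s['torque'],s['position']*1000,s['grip_width']*87,s['joint_positions']); edge('w15')
a_,b_=rel(G,toolR(30,-1,0),s); print('spin',-b_)
im=cv2.imread('pics/w15.png'); cv2.imwrite('pics/w15z.png',cv2.resize(im[100:300,160:360],None,fx=3,fy=3,interpolation=cv2.INTER_CUBIC))
```

```text
wrist -40 1313 190 5.991077596933813 11.837465630516935
wrist -30 1195 163 -12.931074443854822 11.885012683592251
wrist -20 1083 443 11.038021916795566 11.831254606612575
wrist -10 1009 473 11.248024921787684 11.690852963591626
wrist 0 927 566 11.175693353367507 11.760440959621912
wrist 10 874 557 11.034313184189564 11.813686273208253
wrist 20 814 466 11.029135310158965 11.6209437940843
wrist 30 750 183 10.985780260306914 11.644373214599792
wrist 40 708 89 10.909932166495834 11.604864517749931
[-4.3  -1.44  7.29] [-0.59  0.51  0.33] [604.73 141.06 184.96] 18.476871017795876 [ 0.11 -0.01 -0.48  2.04  0.28  0.64 -0.41]
w15 [11.4  11.51 12.14 11.88 11.58 11.38 11.44]
spin [ 0.3  -0.22 83.19]
```

View pics/w15z.png

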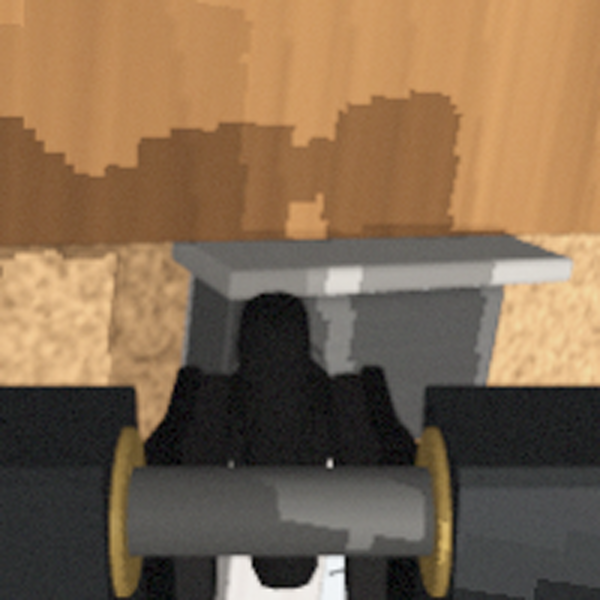

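```bash
cat > wang.py <<'E'
from edge import *
def wang(tag,y0):
    z=np.load(tag+'.npz'); P,u,v=cloud('wrist',z['d'],np.ones((384,512),bool),z['T'])
    q=knobfit(P,G+Rc@[0,y0,0]); m=(np.hypot(q[:,0],q[:,1])<30)&(q[:,2]>6)&(q[:,2]<13)
    p=q[m,:2].astype(np.float32); c,sz,an=cv2.minAreaRect(p); mm,ev=cv2.PCACompute(p,None)[:2]
    print(tag,len(p),'rect',c,sz,an,'PCA',mm,'theta deg',(-np.degrees(np.arctan2(ev[0,1],ev[0,0])))%180)
E
python3 - <<'E'
from wang import *
wang('w6',0); wang('w12',.0905); wang('w13',.0905);wang('w14',.0905);wang('w15',.0905)
E
```

```text
w6 843 rect (0.8646774291992188, 0.21045494079589844) (12.094552040100098, 49.245731353759766) 73.42611694335938 PCA [[-0.14  0.14]] theta deg 16.387657
w12 1630 rect (0.10247421264648438, 1.313791275024414) (39.40116882324219, 39.91997146606445) 27.1446475982666 PCA [[-6.69  2.8 ]] theta deg 17.022871
w13 1622 rect (-2.5551023483276367, -0.8585472106933594) (33.71989440917969, 47.1697998046875) 27.904481887817383 PCA [[-4.87  5.79]] theta deg 41.507988
w14 1613 rect (0.2288980484008789, 1.1288681030273438) (40.70748519897461, 38.898902893066406) 67.08649444580078 PCA [[-1.39  8.09]] theta deg 71.39072
w15 1637 rect (-2.1995019912719727, 1.7534046173095703) (46.79598617553711, 34.234519958496094) 75.86907958984375 PCA [[-0.01  8.37]] theta deg 80.06199
```

arm_command(
  motion=[
    [[0,0,0],[0,0,0],0.65],
    [[0,0,0],[0,0,0],0.65],
    [[0,0,0],[0,0,0],0.65],
    [[0,0,-5],[0,0,0],0.65],
    [[0,0,-15],[0,0,0],0.65],
    [[0,0,-25],[0,0,0],0.65],
    [[0,0,-25],[0,0,0],0.65],
    [[0,0,-10],[0,0,0],0.65],
  ],
)

```text
time: 18.52
position: [0.5646, 0.1421, 0.2569]
tool_rot: [1.776, 2.046, 0.489]
ft_force: [0.4, 0.1, -0.3]
grip_width: 0.351
```

arm_command(
  motion=[
    [[0,0,-10],[0,0,-7],0.6],
    [[0,0,-10],[0,0,-7],0.6],
    [[0,0,0],[0,0,0],0.6],
    [[0,0,0],[0,0,0],0.6],
  ],
)

```text
time: 18.85
position: [0.5547, 0.1415, 0.2711]
tool_rot: [1.503, 2.223, 0.413]
ft_force: [-0.1, 0.9, -0.2]
grip_width: 0.398
```

Run:
```python
from gap import *
from wang import *
s=gap('wrist','w16'); print(s['ft_force'],s['position']*1000,s['time']); edge('w16'); wang('w16',.0905)
gap('scene','s16'); gap('top','t16')
im=cv2.imread('pics/w16.png')
```

```text
wrist -40 553 73 6.3647262922083385 11.714010008784445
wrist -30 534 42 -11.53184088436061 11.73678135532572
wrist -20 480 153 11.331391494056017 11.730615945933344
wrist -10 452 344 11.300701872256031 11.587643836511404
wrist 0 428 344 11.413041197911033 11.738986420417781
wrist 10 397 340 11.3330998824889 11.713198059256603
wrist 20 388 323 11.229825481715233 11.579026065074192
wrist 30 356 123 11.33631473620362 11.114114250753099
wrist 40 344 42 11.080137625952048 11.30123265927115
[-0.07  0.89 -0.18] [554.73 141.48 271.11] 18.85
w16 [11.81 11.74 11.52 11.69 11.84 11.78 11.82]
w16 861 rect (1.3441057205200195, 0.7998638153076172) (12.063579559326172, 49.0169792175293) 9.647355079650879 PCA [[0.93 1.82]] theta deg 80.37427
scene -40 33 6 26.242466333907917 10.31158175374868
scene -30 36 24 27.64478110656627 11.78647058630759
scene -20 34 43 24.780272974781386 11.573816748582809
scene -10 36 35 26.65397376692656 10.589589769397316
scene 0 35 33 27.85525693006451 11.0734800729645
scene 10 30 43 25.751526035093487 12.671987017737491
scene 20 34 33 25.7884061939489 11.265644614044012
scene 30 41 24 -19.15839794941319 10.186623166362718
scene 40 44 13 5.378912483882383 11.508636945720875
top -40 58 1 28.16633855750764 9.053033705264713
top -30 70 27 18.217246891384377 8.716855859356443
top -20 82 58 18.49369224403903 9.433213504960662
top -10 70 68 18.70869175691378 8.325135234440195
top 0 74 65 19.042474980709663 9.423148644451189
top 10 74 62 18.416138262054456 9.181196179501567
top 20 70 51 17.98505058649173 8.883554834307644
top 30 78 18 4.378804179757572 7.901252520998435
top 40 73 8 4.301486630041777 7.64016503173227
```

View pics/w16.png

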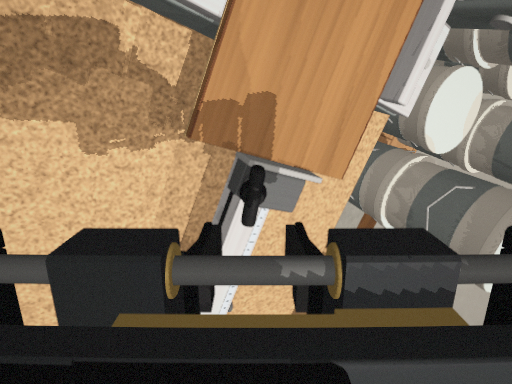

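View pics/s16.png

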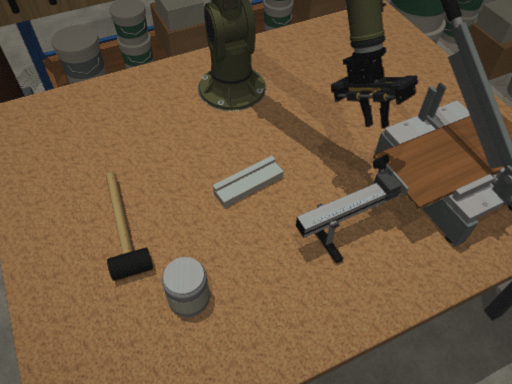

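Run:
```python
from edge import *
for t in ('w6','w9','w12'):
    z=np.load(t+'.npz'); P,u,v=cloud('wrist',z['d'],np.ones((384,512),bool),z['T']); q=(P-C0)@Rc*1000
    g=q[(q[:,0]<-23)&(q[:,0]>-36)&(q[:,1]>-215)&(q[:,1]<-160)&(q[:,2]>32)&(q[:,2]<88)]
    rows=[]
    for a in range(32,88,8):
        k=g[(g[:,2]>=a)&(g[:,2]<a+8)]
        if len(k)>6: rows.append([a+4,len(k),np.percentile(k[:,1],3),np.percentile(k[:,1],97)])
    rows=np.array(rows); print(t); print(rows)
    if len(rows)>2:
        for c in (2,3): print('slope dy/dz',np.polyfit(rows[:,0],rows[:,c],1)[0])
    b=q[(q[:,0]<-36)&(q[:,0]>-80)&(q[:,1]>-215)&(q[:,1]<-150)&(q[:,2]>5)&(q[:,2]<32)]
    print('bar',len(b),np.percentile(b,[2,50,98],axis=0) if len(b) else '')
    pv=q[(abs(q[:,0]+33)<8)&(abs(q[:,1]+190)<25)&(q[:,2]>95)&(q[:,2]<125)]
    print('pivot',len(pv),np.percentile(pv,[2,50,98],axis=0) if len(pv) else '')
    fe=q[(abs(q[:,0])<15)&(abs(q[:,2]-130)<4)&(q[:,1]<-200)]; print('free end',np.percentile(fe[:,1],.5) if len(fe) else '')
```

```text
w6
[[  36.     62.   -192.23 -175.96]
 [  44.     60.   -192.23 -175.98]
 [  52.     62.   -192.93 -176.3 ]
 [  60.     62.   -193.55 -176.51]
 [  68.     72.   -193.26 -176.65]
 [  76.     75.   -193.79 -177.18]
 [  84.     75.   -193.97 -177.52]]
slope dy/dz -0.0386728770642097
slope dy/dz -0.03316007146256307
bar 800 [[ -79.85 -194.45   10.64]
 [ -61.34 -182.39   22.96]
 [ -36.6  -172.58   25.95]]
pivot 385 [[ -35.1  -194.56   95.24]
 [ -30.04 -183.05  111.22]
 [ -25.63 -168.94  119.07]]
free end -262.8444820791294
w9
[[  36.    107.   -192.14 -176.37]
 [  44.    115.   -192.32 -175.94]
 [  52.    124.   -192.63 -176.06]
 [  60.    139.   -193.1  -176.22]
 [  68.    135.   -193.23 -176.7 ]
 [  76.    144.   -192.91 -177.08]
 [  84.    144.   -193.36 -176.87]]
slope dy/dz -0.024297945233164166
slope dy/dz -0.019680057760809888
bar 1529 [[ -79.84 -192.75    8.17]
 [ -61.3  -178.6    22.11]
 [ -36.98 -172.3    25.66]]
pivot 848 [[ -35.32 -194.11   95.72]
 [ -30.07 -181.37  109.68]
 [ -25.42 -168.38  118.71]]
free end -231.8496922732837
w12
[[  36.    108.   -191.24 -175.47]
 [  44.    122.   -191.75 -176.04]
 [  52.    118.   -192.88 -176.28]
 [  60.    136.   -193.16 -176.85]
 [  68.    132.   -193.25 -177.06]
 [  76.    139.   -193.74 -177.07]
 [  84.    148.   -193.15 -176.93]]
slope dy/dz -0.04504010238963242
slope dy/dz -0.03222872250181401
bar 1513 [[ -79.87 -192.42    8.34]
 [ -61.73 -178.2    21.98]
 [ -37.17 -172.43   25.79]]
pivot 834 [[ -35.26 -194.06   95.55]
 [ -29.91 -181.37  109.41]
 [ -25.34 -168.76  118.74]]
free end -219.87697749643525
```

Run:
```python
from knob import *
a=cv2.imread('pics/scene0.png').astype(int); b=cv2.imread('pics/s16.png').astype(int)
for n,(r,c) in {'tin':(slice(255,318),slice(160,215)),'mallet':(slice(170,280),slice(100,155)),'block':(slice(155,205),slice(210,287))}.items():
    print(n,abs(a[r,c]-b[r,c]).mean(), np.abs(np.load('scene0.npy')[r,c]).mean())
print(ctrl.get_state()['ft_force'],ctrl.get_state()['qd'])
ctrl.close_job()
```

```text
tin 3.887253487253487 1.0782932
mallet 6.490853994490358 1.2415388
block 4.211168831168831 1.3358114
[-0.32 -0.08 -0.01] [ 0.    0.   -0.   -0.   -0.    0.    0.01]
the job is handed in; nothing more can be done
```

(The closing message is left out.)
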